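Set up the table easel and stand the drawing tools in their pot

ROBOT

A 6-joint arm with a two-finger parallel gripper is mounted at the origin on a cart in front of the work surface, level with it; the furniture and walls round the work are solid. World frame = base frame: x ahead of the robot, y to its left, z up, the work surface at z = 0. Lengths are in mm, angles in degrees, forces in N, time in s.
With the tool pointing down it reaches from about 300 to 850 mm from the base axis. Payload 4.2 kg.
Tool frame: the origin (TCP) lies midway between the tips of the shut fingers; the grasp point (between the pads) lies 19 mm behind it (env.grasp_offset is the distance from the TCP to the grasp point, in mm); z points along the fingers, y is the line along which they close (so a half turn about z gives the same grasp; the last joint's range is limited). The gripper opens to 91 mm and grips with 3 to 60 N. Pads are 32 mm wide; open, the fingers measure 118 mm over their backs; the gripper's body (76 mm by 178 mm) begins 60 mm behind the grasp point.
Start: joints at [73.281, 18.312, 89.639, -0, 72.044, -1.146], TCP at [154.37, 553.907, 213.976] pointing down, gripper open.
Joint ranges: [-177.97, 177.97], [-48.28, 115.42], [12.27, 149.76], [-77.06, 257.06], [2.81, 150.46], [-146.56, 146.56]. Speed limits (degrees/s): [147.25, 147.25, 180, 180, 180, 180].

INTERFACE

Orientations are given as [roll, pitch, yaw] about the fixed x, y, z axes, in that order (R = Rz(yaw) Ry(pitch) Rx(roll)).
In Python, from workcell import env, optics gives the robot as it stands. The module is installed in compiled form; this text tells all that it offers.
- The arm moves only by the tool send_rows, never from a script. Its argument "targets" is a list that holds one entry, the list of rows, each a list of 7 numbers: the turn, a rotation vector about the world's x, y, z scaled (see below), then the shift along the world's x, y, z scaled (see below), then the closure, from -1 (fully open) to 1 (shut). In form: [[[rx, ry, rz, x, y, z, gripper], ...]]. A call has 1 to 12 rows; each row shifts and turns the commanded pose from where the row before left it; what a row does not reach is not made up. The controller multiplies each number of a shift by 0.2 m and each number of a turn by pi/2 rad. A row lasts 1/10 s, in which the tool goes at most 50 mm and 8.59 degrees, less where a joint would pass 70% of its speed; a pose out of reach is approached as far as the arm can. A call with a number of a shift or a turn outside -1 to 1 is refused whole. A call with a gripper value outside its range is refused whole. The fingers move at their own pace and stop on an object; "grip_force" is the grip in N (left out, the last holds). Time passes only in rows, so rows that do not move let the fingers close. It gives the time, the measured TCP pose, the force, the opening and the grip force at its end, in the units of the state.
- env.state(): the state, without advancing time (a new reading comes with each control period).
- optics.grab_frame(name): name is "scene" or "top" or "wrist"; returns (picture, depth): 400x640x3 uint8, red, green, blue; 400x640 float32, mm along the optical axis (not along the pixel's ray), 0 where there is no reading.
- optics.camera_info(name): a dict with "camera_matrix" (3x3 intrinsics, pixels), "k1" (the pictures are not rectified: a ray, as slopes to the right and down, at radius r is drawn at 1 + k1 r^2 times it, then the intrinsics apply), "R" (3x3) and "t" (3): a world point X has camera coordinates R X + t; the wrist camera has in their place "mount" (4x4, takes a point from camera to tool coordinates, whose origin is the TCP and whose axes are the flange's). Camera axes: x right, y down, z forward; pixel columns grow to the right and rows downward; lengths in mm; the calibration is good to about 2 mm. A picture is of the moment at which its call begins: read the wrist's pose just before it. camera_info takes no time and is no camera call.
- env.job_done(): hands the job in; it is judged then, once.
Trained networks look in the newest picture that a camera, given by its name, has taken for a name from the list of things; names that differ only in an ending like _2 or _b are one class to them, and where a whole thing is asked for, a point or a joint stands for the part that bears it (a point fixed in the world has none). Each returns a list of dicts, best first, with "conf" (0 to 1); they miss things now and then, are a little off and sometimes report something else, mostly with a low value. They report only what shows in the picture. A call takes as long as a camera call.
- optics.silhouettes(camera, name): "mask" (400x640 bool, what is visible of it) and "at" ([column, row] in pixels, amid what is visible of it).
- optics.place_of(camera, name): "at" ([column, row] in pixels: a listed point, or the origin of a listed thing).
The state is a dict: "time_s": time; "qpos": joint angles; "qvel": joint speeds; "effort": joint torques, N m; "ee_pos": TCP position; "ee_rot": TCP orientation; "force": force on the tool from outside, world axes, zero at the start; "torque": the same for the moment, N m; "gripper_width": finger opening in mm; "gripper_force": force on a finger pad.
Only numpy, scipy, OpenCV 4.12 (cv2) and the standard library are available. Lean on these libraries where they do the work, as an engineer would, in place of code of your own. Each camera call takes 0.05 s, during which the arm holds its last target. There are 200 camera calls.

TASK

Get the little table easel ready for drawing: lift its shelf, with the panel standing on it, past the top rung and lower it again until the red pawl hooks sit on that rung and carry it; then slide the top clamp down until its jaw rests on the panel's top edge. Also clear the drawing tools off the table: stand every brush upright in the white pot, bristles up, and every red lead holder upright in the blue pot, pointed white tip up, and leave the red box, the eraser and the small wooden tray where they are.

Things in the scene. Friction and masses are not known exactly. Their poses are not given: they have to be found in the camera images.
- easel: Fixed wooden table easel, 220 mm wide, 355 mm tall, feet 270 mm long (x -130 to +140 mm), mast leaning back 12 degrees (0.21 rad). Origin: on the table under the mast's foot; x to the back, y to the left, z up. Two side rails (218 mm over all) joined by four steel rungs 8 mm thick, 36 mm apart; a vertical guide bar in the middle carries the clamp and ends 340 mm up the mast.
- shelf (a joint): Travel of the shelf up the leaning mast from its bottom stop, m, 0 to 0.116; starts at 0. Let go, it falls (0.7 kg with pawl and panel) until the pawl catches. Lifted, the pawl swings aside at each rung and drops back in 12 mm above that rung's seat; lowered, it then hangs there: seats at 0.022, 0.058, 0.094 (top rung). One-way: it cannot come down past a rung it has cleared.
- pawl (a joint): Angle of the red pawl (two hooks on one shaft beside the panel), rad: 0 engaged (at its stop, tongues level), up to 1.4 while a rung pushes it aside; its weighted tails bring it back to 0.
- shelf_grip (a point): Middle of the black lifting grip that stands at the front edge of the shelf's tray: 22 mm front to back (x), 14 mm wide (y), 38 mm high (z); this point is 26 mm above the tray floor and 12 mm below the grip's top. Its axes: x back, y left, z up along the leaning mast (the direction in which the shelf slides). Panel front is 73 mm behind it.
- clamp (a joint): How far the top clamp has been slid down the guide bar, m, 0 (top) to 0.10; starts at 0 to 0.02. It stays where it is left (friction about 3 N).
- clamp_grip (a point): Middle of the clamp's black grip tab: 22 mm front to back (x), 14 mm wide (y), 36 mm high (z); this point is 22 mm above the jaw's underside and 14 mm below the tab's top. Axes as for shelf_grip: the clamp slides along z.
- clamp_jaw (a point): Underside of the clamp's jaw, above the middle of the panel's thickness (a lip hangs 12 mm lower in front of the panel). It rests on panel_top when the clamp is down.
- panel: Loose drawing panel with a taped paper, 12 x 136 x 110 mm (x thickness, y, z height), 0.14 kg, standing on the shelf and leaning on its back rest behind a 9 mm bead. Origin: middle of its lower edge, z up the panel.
- panel_top (a point): Middle of the panel's top edge; axes as the panel's.
- white_pot: White stoneware pot for the brushes, outside diameter 80 mm (rim 82), inside 72 mm, 95 mm high, floor 8 mm thick, 0.45 kg, loose. Origin: centre of its underside.
- blue_pot: Blue stoneware pot for the lead holders, outside diameter 80 mm (rim 82), inside 72 mm, 95 mm high, floor 8 mm thick, 0.45 kg, loose. Origin: centre of its underside.
- brush_a: Artist's brush with yellow handle, 8 x 167 x 8 mm (y the length), about 23 g; it may be absent. Origin: middle of its length, on its underside (4 mm below its axis). The bristles are at y = -84 mm, the handle's end at y = +84 mm.
- brush_b: Artist's brush with yellow handle, 8 x 167 x 8 mm (y the length), about 23 g; it may be absent. Origin: middle of its length, on its underside (4 mm below its axis). The bristles are at y = -84 mm, the handle's end at y = +84 mm.
- holder_a: Red lead holder with a long pointed white tip (the other end has a short blunt white cap), 9 x 160 x 8 mm (y the length), about 23 g; it may be absent. Origin: middle of its length, on its underside (4 mm below its axis). The pointed tip is at y = -80 mm, the cap at y = +80 mm.
- holder_b: Red lead holder with a long pointed white tip (the other end has a short blunt white cap), 9 x 160 x 8 mm (y the length), about 23 g; it may be absent. Origin: middle of its length, on its underside (4 mm below its axis). The pointed tip is at y = -80 mm, the cap at y = +80 mm.
- charcoal_box: Flat red box of charcoal, 83 x 109 x 18 mm; leave alone. Origin: centre of its underside.
- eraser: Eraser in a blue sleeve, 22 x 52 x 12 mm; leave alone. Origin: centre of its underside.
- wood_tray: Small empty wooden tray, 58 x 142 x 26 mm; leave alone. Origin: centre of its underside.

How it is judged:
By the outcome, as a careful person would: the job done as asked, in the order asked, and still so for the second after the job is handed in, with the robot touching nothing.
Of brush_a, brush_b, holder_a, holder_b only 3 to 4 are there at a start; the rules pass over those that are not, and their reading is None.
At some moment in a run one of brush_a, brush_b, holder_a, holder_b may be knocked a few centimetres aside while the robot is not near it.
Once in a run the grip may slacken for a moment while it holds something.
It also fails if it takes over 210 s, if anything falls off the work surface, if the arm or the gripper's body presses on something with over 40 N, if the wrist force passes 120 N, or if a joint passes its speed limit or range.

## Working session

There is one attempt and no reset: what is moved stays moved. The work goes in short steps, Python scripts to look and compute and a tool call to move; the robot and the scene stay as the last step left them, time stands still between calls to the robot, and variables do not carry over. Pictures are saved under pics/ and viewed, at most 14 in all, crops included, and the job is handed in when it is done.

Besides the shell and the picture viewer there is one more tool, called after ">>>" as name(argument=value, ...) on one line, values as JSON. send_rows: Moves the arm, as the interface text tells. Its arguments: {"type":"object","properties":{"targets":{"type":"array"},"grip_force":{"type":"number"}},"required":["targets"]}

```bash
mkdir -p pics
cat > h.py <<'E'
import numpy as np, cv2
from scipy.spatial.transform import Rotation as Ro
from workcell import env, optics
def cam(name, st=None):
    c=optics.camera_info(name); K=np.array(c["camera_matrix"]); k=c["k1"]
    if name=="wrist":
        st=st or env.state(); M=np.array(c["mount"])
        T=np.eye(4);T[:3,:3]=Ro.from_euler('xyz',st["ee_rot"],degrees=True).as_matrix();T[:3,3]=st["ee_pos"]
        W=T@M; R=W[:3,:3].T; t=-R@W[:3,3]
    else: R=np.array(c["R"]);t=np.array(c["t"])
    return K,k,R,t
def ray(C,p):
    K,k,R,t=C
    u=cv2.undistortPoints(np.array([[p]],float),K,np.array([k,0,0,0,0.]))[0,0]
    return -R.T@t, R.T@np.array([u[0],u[1],1.])
def at_depth(C,p,d): o,r=ray(C,p); return o+r*d
def at_z(C,p,z): o,r=ray(C,p); return o+r*((z-o[2])/r[2])
def tri(C1,p1,C2,p2):
    o1,a=ray(C1,p1);o2,b=ray(C2,p2)
    s=np.linalg.lstsq(np.stack([a,-b],1),o2-o1,rcond=None)[0]
    x,y=o1+a*s[0],o2+b*s[1]
    return (x+y)/2,np.linalg.norm(x-y)
def proj(C,X):
    K,k,R,t=C
    return cv2.projectPoints(np.array([X],float),cv2.Rodrigues(R)[0],t,K,np.array([k,0,0,0,0.]))[0][0,0]
def save(img,name): cv2.imwrite("pics/"+name,img[:,:,::-1])
E
cat > a.py <<'E'
from h import *
np.set_printoptions(precision=1,suppress=True)
s=env.state(); print(s["ee_pos"],s["ee_rot"],env.grasp_offset)
cs={}
for n in("scene","top"):
    im,d=optics.grab_frame(n); save(im,n+"0.png"); C=cam(n); cs[n]=C
    np.savez("/tmp/%s.npz"%n,im=im,d=d)
    print(n,"cam at",-C[2].T@C[3])
    for t in("shelf_grip","clamp_grip","clamp_jaw","panel_top","white_pot","blue_pot","brush_a","holder_a","easel","charcoal_box","eraser","wood_tray"):
        for q in optics.place_of(n,t):
            if q["conf"]<.3: continue
            u=np.array(q["at"]); i=np.clip(u.round().astype(int),0,[639,399]); dd=d[i[1],i[0]]
            print(n,t,round(q["conf"],2),u,"depthpt",at_depth(C,u,dd),"z0",at_z(C,u,0)[:2])
E
python3 a.py
```

```text
[154.2 553.4 213.1] [-179.9   -0.   164.4] 18.8
scene cam at [-329.2 -493.4 1057.5]
scene shelf_grip 0.95 [293.5 225.4] depthpt [502.   98.1 117.2] z0 [605.7 171.8]
scene clamp_grip 0.63 [318.6 150.7] depthpt [627.2  81.6 322.1] z0 [1046.2  333.4]
scene clamp_grip 0.55 [364.2 295.2] depthpt [ 425.7 -183.2   44.8] z0 [ 459.1 -169.5]
scene clamp_jaw 0.55 [321.2 152.6] depthpt [623.5  70.6 321.3] z0 [1039.3  316.7]
scene panel_top 0.88 [314.4 192.7] depthpt [605.7  85.3 178.2] z0 [795.1 202.6]
scene white_pot 0.73 [425.3 316.5] depthpt [ 448.1 -353.9   39.7] z0 [ 478.4 -348.5]
scene blue_pot 0.61 [367.  297.1] depthpt [ 428.2 -191.1   38.8] z0 [ 457.  -179.5]
scene brush_a 0.48 [216.4 227.1] depthpt [466.  396.3  -1. ] z0 [465.3 395.5]
scene holder_a 0.62 [212.  211.8] depthpt [514.9 457.3   5.1] z0 [518.9 461.9]
scene holder_a 0.54 [259.4 239.8] depthpt [493.8 234.6  -5. ] z0 [489.9 231.2]
scene easel 0.58 [312.7 233.7] depthpt [533.7  49.6  79.5] z0 [603.8  93.7]
scene charcoal_box 0.9 [421.9 268.2] depthpt [ 622.4 -280.7   22. ] z0 [ 642.6 -276.2]
scene eraser 0.47 [312.5 295.9] dept
[... 862 characters left out ...]
 ]
top holder_a 0.7 [199.  219.6] depthpt [523.3 455.   13.9] z0 [524.9 458.4]
top holder_a 0.47 [230.2 167.9] depthpt [701.2 355.2   4.4] z0 [702.2 356. ]
top holder_a 0.41 [264.3 224.3] depthpt [505.4 236.5  11.1] z0 [506.6 237.7]
top easel 0.77 [309.5 195.1] depthpt [584.7  83.4 118.3] z0 [604.3  84.7]
top easel 0.43 [230.9 168.1] depthpt [701.1 353.2   1.8] z0 [701.5 353.6]
top charcoal_box 0.75 [414.7 180.7] depthpt [ 645.6 -270.6   22.6] z0 [ 650.  -275.5]
top charcoal_box 0.44 [306.9 175.9] depthpt [600.2  87.5 340. ] z0 [671.   92.9]
top eraser 0.63 [346.7 259. ] depthpt [387.4 -36.7   3.9] z0 [387.5 -36.9]
top wood_tray 0.75 [233.  166.8] depthpt [704.6 345.4   5.9] z0 [706.  346.4]
```

Run:
```python
from h import *
a=cv2.imread("pics/scene0.png")[130:350,180:480]; b=cv2.imread("pics/top0.png")[130:290,170:470]
cv2.imwrite("pics/s1.png",cv2.resize(a,None,fx=2.66,fy=2.66,interpolation=cv2.INTER_CUBIC))
cv2.imwrite("pics/t1.png",cv2.resize(b,None,fx=2.66,fy=2.66,interpolation=cv2.INTER_CUBIC))
```

```text
(no output)
```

View pics/s1.png

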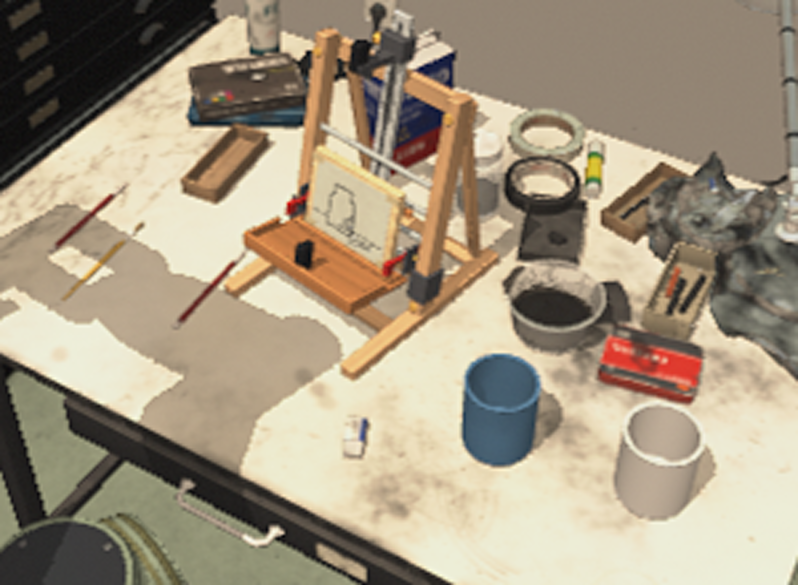

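View pics/t1.png

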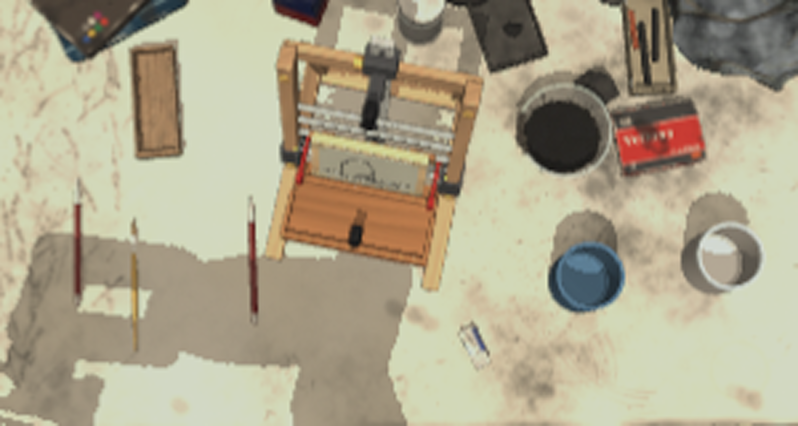

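Scene: easel is central and turned about -11°, with its grip at s1 (303,253). Two red holders are at t1 (77,245) and (252,260), and one brush at (134,285). All three have their tips away from the robot. The blue pot is at t1 (587,275) and the white pot at (722,255). Next I triangulate.

Run:
```python
from h import *
np.set_printoptions(precision=1,suppress=True)
S,T=cam("scene"),cam("top")
for n,a,b in(("shelf_grip",(293.5,225.4),(299.9,217.7)),("clamp_grip",(318.6,150.7),(308.5,173)),("clamp_jaw",(321.2,152.6),(307.4,166.1)),("panel_top",(314.4,192.7),(305.2,185.9)),("wp",(425.3,316.5),(435.2,228.5)),("bp",(367,297.1),(386.6,234.4)),("easel",(312.7,233.7),(309.5,195.1)),("br",(216.4,227.1),(216.8,236.2)),("h1",(212,211.8),(199,219.6)),("h2",(259.4,239.8),(264.3,224.3))): print(n,*tri(S,a,T,b))
print(optics.camera_info("wrist")["mount"],optics.camera_info("wrist")["camera_matrix"])
d=np.load("/tmp/top.npz")["d"]
def pts(m):
    v,u=np.nonzero(m); return np.array([at_depth(T,(x,y),d[y,x]) for x,y in zip(u,v)])
for n in("panel","white_pot","blue_pot","holder_a","brush_a"):
    for q in optics.silhouettes("top",n)[:3]:
        if q["conf"]<.35: continue
        v,u=np.nonzero(q["mask"]);P=pts(q["mask"])
        Z=np.array([at_z(T,p,4)[:2] for p in zip(u,v)]); c=Z.mean(0)
        w=np.linalg.svd(Z-c,full_matrices=False)[2][0]; e=(Z-c)@w
        print(n,round(q["conf"],2),len(u),"c(z4)",c,"dir",np.degrees(np.arctan2(*w[::-1])),"len",e.min(),e.max(), "medz",np.median(P[:,2]),np.percentile(P[:,2],[5,95]), "xy",np.median(P[P[:,2]>np.percentile(P[:,2],50)],0))
# tray front edge line : top pixels crop (282,233)-(428,263)
A,B=[at_depth(T,p,d[int(p[1]),int(p[0])]) for p in((170+286/2.66,130+228/2.66),(170+424/2.66,130+256/2.66))]
print(A,B,np.degrees(np.arctan2(-(A-B)[0],(A-B)[1])))
```

```text
shelf_grip [517.7 112.6  97.5] 5.39815000546807
clamp_grip [613.3  79.1 330. ] 10.23001714711723
clamp_jaw [636.7  83.1 308.8] 8.133415831652206
panel_top [606.8  91.7 174. ] 9.734175961119734
wp [ 488.4 -343.9  -15.7] 5.975102997931259
bp [ 468.9 -174.9  -15.8] 0.20387858078539672
easel [601.   87.6   6.1] 7.50948613530079
br [468.2 398.1  -3.5] 1.0082295091534978
h1 [523.  461.5  -2.5] 6.655849012625971
h2 [506.6 242.  -19.2] 5.934119189399317
[[   0.    -1.    -0.3   71.5]
 [   1.     0.     0.    -1.1]
 [  -0.    -0.3    1.  -170.5]
 [   0.     0.     0.     1. ]] [[279.3   0.  318.4]
 [  0.  279.3 197.1]
 [  0.    0.    1. ]]
panel 0.71 705 c(z4) [615.6  90.9] dir -103.27583138231115 len -76.6482971578613 74.34901229033483 medz 143.40736615596916 [ 79.3 179.5] xy [599.3  87.4 172.1]
blue_pot 0.8 591 c(z4) [ 468.7 -185.5] dir -63.486351733028776 len -48.946866484418265 48.226027224550016 medz 16.064093136098336 [ 3.4 97.2] xy [ 465.4 -186.4   74.3]
holder_a 0.53 85 c(z4) [535.2 460.8] dir -179.02006801459322 len -56.15246773393463 75.94458672705133 medz 7.51027841884752 [ 0.5 12.1] xy [530.9 458.7   9.6]
holder_a 0.49 72 c(z4) [475.5 236. ] dir -177.05878071789604 len -75.67509186572859 52.145439988650175 medz 6.890611695873076 [ 0.5 12.1] xy [458.2 234.4   8.5]
[523.1 185.4  98.6] [487.8  21.9  97.9] -12.16342621258205
```

>>> send_rows(targets=[[[0,0,0.0036,0.125,-0.197,0.02,-1],[0,0,0.0036,0.125,-0.197,0.02,-1],[0,0,0.0036,0.125,-0.197,0.02,-1],[0,0,0.0036,0.125,-0.197,0.02,-1],[0,0,0.0036,0.125,-0.197,0.02,-1],[0,0,0.0036,0.125,-0.197,0.02,-1],[0,0,0.0036,0.125,-0.197,0.02,-1],[0,0,0.0036,0.125,-0.197,0.02,-1],[0,0,0.0036,0.125,-0.197,0.02,-1],[0,0,0.0036,0.125,-0.197,0.02,-1],[0,0,0.0036,0.125,-0.197,0.02,-1],[0,0,0,0,0,0,-1]]], grip_force=40)

```text
time_s: 2.75
ee_pos: [432.1, 116.5, 258.5]
ee_rot: [-180.0, 0.2, 167.6]
force: [-0.4, 0.4, -0.6]
gripper_width: 91.5
gripper_force: 0.0
```

```bash
cat > w.py <<'E'
import sys
from h import *
np.set_printoptions(precision=1,suppress=True)
st=env.state(); C=cam("wrist",st); im,d=optics.grab_frame("wrist")
np.savez("/tmp/w_%s.npz"%sys.argv[1],im=im,d=d,p=st["ee_pos"],r=st["ee_rot"]); save(im,"w_%s.png"%sys.argv[1])
print("tcp",st["ee_pos"],st["ee_rot"],"q",np.array(st["qpos"]),"F",st["force"],"w",st["gripper_width"])
for t in sys.argv[2:]:
    for q in optics.place_of("wrist",t)[:3]:
        if q["conf"]<.35: continue
        u=np.array(q["at"]); i=np.clip(u.round().astype(int),2,[637,397])
        dd=np.median(d[i[1]-1:i[1]+2,i[0]-1:i[0]+2])
        print(t,round(q["conf"],2),u,"D",at_depth(C,u,dd),"z4",at_z(C,u,4)[:2])
E
python3 w.py 1 shelf_grip panel_top clamp_grip clamp_jaw; python3 -c "
import cv2;cv2.imwrite('pics/w1.png',cv2.imread('pics/w_1.png'))"
```

```text
tcp [432.1 116.5 258.5] [-180.     0.2  167.6] q [ 13.7   5.  100.5  -0.1  74.4 -63.9] F [-0.4  0.4 -0.6] w 91.53636430551406
shelf_grip 0.91 [323.  249.6] D [507.3 104.2 122.5] z4 [563.7  93.9]
```

View pics/w_1.png

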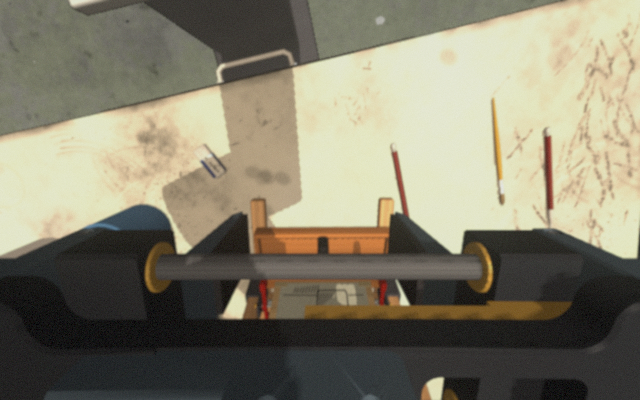

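The wrist view shows the shelf front from above: grip at (323,243), part hidden by the gripper's bar. I'll resolve heights from the depth cloud.

Run:
```python
from h import *
np.set_printoptions(precision=0,suppress=True,linewidth=200)
f=np.load("/tmp/w_1.npz");st=dict(ee_pos=f["p"],ee_rot=f["r"]);C=cam("wrist",st)
for r in (230,234,238,242,246,250):
    print(r,[tuple(at_depth(C,(c,r),f["d"][r,c]).round().astype(int)) for c in(280,300,316,320,323,326,330,350)],f["im"][r,323])
for n in("scene","top"):
    C=cam(n);g=np.load("/tmp/%s.npz"%n);d=g["d"];im=g["im"]
    R=Ro.from_euler('z',-12,degrees=True).as_matrix()
    c0=(293,225) if n=="scene" else(300,218)
    P=[]
    for v in range(c0[1]-30,c0[1]+30):
        for u in range(c0[0]-45,c0[0]+45):
            if d[v,u]>0:
                X=at_depth(C,(u,v),d[v,u]); P.append([*(R.T@(X-[518,103,0])),*im[v,u],u,v])
    P=np.array(P); dark=(P[:,3:6].max(1)<60)&(abs(P[:,1])<25)&(P[:,2]>50)
    print(n,"dark",P[dark][:,[0,1,2,6,7]].round())
    tr=(abs(P[:,1])<70)&(abs(P[:,1])>15)&(P[:,2]>40)&(P[:,2]<160)
    for x in range(-30,70,10):
        q=P[tr&(abs(P[:,0]-x)<5)]; 
        if len(q):print(x,len(q),np.percentile(q[:,2],[10,50,90]))
```

```text
230 [(np.int64(485), np.int64(52), np.int64(87)), (np.int64(490), np.int64(78), np.int64(88)), (np.int64(494), np.int64(98), np.int64(89)), (np.int64(496), np.int64(103), np.int64(88)), (np.int64(497), np.int64(107), np.int64(86)), (np.int64(498), np.int64(111), np.int64(87)), (np.int64(499), np.int64(116), np.int64(87)), (np.int64(505), np.int64(142), np.int64(86))] [143  93  51]
234 [(np.int64(487), np.int64(52), np.int64(95)), (np.int64(492), np.int64(78), np.int64(96)), (np.int64(497), np.int64(98), np.int64(96)), (np.int64(497), np.int64(103), np.int64(97)), (np.int64(499), np.int64(106), np.int64(95)), (np.int64(499), np.int64(110), np.int64(97)), (np.int64(500), np.int64(115), np.int64(96)), (np.int64(506), np.int64(140), np.int64(96))] [192 120  63]
238 [(np.int64(491), np.int64(52), np.int64(98)), (np.int64(497), np.int64(77), np.int64(97)), (np.int64(501), np.int64(97), np.int64(99)), (np.int64(501), np.int64(102), np.int64(102)), (np.int64(502), np.int64(106), np.int64(101)), (np.int64(503), np.int64(109), np.int64(100)), (np.int64(505), np.int64(114), np.int64(97)), (np.i
[... 3127 characters left out ...]
02. 218.]
 [ -6.   0. 120. 303. 218.]
 [ -5.  -3. 122. 304. 218.]
 [ -4.  -6. 119. 305. 218.]
 [-10.   2. 121. 302. 219.]
 [ -9.  -1. 121. 303. 219.]
 [ -8.  -3. 118. 304. 219.]
 [ -8.  -7. 122. 305. 219.]
 [-14.   5. 128. 301. 220.]
 [-13.   2. 121. 302. 220.]
 [-13.  -2. 129. 303. 220.]
 [-11.  -4. 119. 304. 220.]
 [ -9.  -7. 106. 305. 220.]
 [-16.   5. 117. 301. 221.]
 [-15.   2. 115. 302. 221.]
 [-15.  -2. 119. 303. 221.]
 [-14.  -5. 115. 304. 221.]
 [-17.  -2. 110. 303. 222.]]
-30 10 [81. 85. 87.]
-20 115 [ 86.  95. 101.]
-10 103 [81. 85. 89.]
0 105 [79. 83. 87.]
10 101 [76. 81. 84.]
20 104 [74. 78. 82.]
30 100 [72. 77. 80.]
40 100 [70. 73. 77.]
50 119 [69. 74. 82.]
60 127 [71. 81. 95.]
```

>>> send_rows(targets=[[[-0.0087,-0.041,0,0.087,-0.014,-0.097,-1],[-0.0087,-0.041,0,0.087,-0.014,-0.097,-1],[-0.0087,-0.041,0,0.087,-0.014,-0.097,-1],[-0.0087,-0.041,0,0.087,-0.014,-0.097,-1],[0,0,0,0.025,-0.005,-0.096,-1],[0,0,0,0.025,-0.005,-0.096,-1],[0,0,0,0.025,-0.005,-0.096,-1],[0,0,0,0.025,-0.005,-0.096,-1],[0,0,0,0,0,0,-1],[0,0,0,0,0,0,-1]]])

```text
time_s: 4.0
ee_pos: [518.5, 106.8, 103.4]
ee_rot: [180.0, 15.1, 168.1]
force: [0.4, 0.6, -1.0]
gripper_width: 91.3
gripper_force: 0.0
```

>>> send_rows(targets=[[[0,0,0,0,0,0,-1],[0,0,0,0,0,0,-1]]])

```text
time_s: 4.2
ee_pos: [518.6, 106.0, 103.7]
ee_rot: [180.0, 15.1, 168.1]
force: [-0.1, -0.2, 0.5]
gripper_width: 91.0
gripper_force: 0.0
```

Run:
```python
from workcell import env
s=env.state();print(s)
```

```text
{'time_s': 4.2, 'qpos': array([ 14.50850829,  14.26951116, 115.48058552, -11.03280191,
        37.18197067, -55.51217806]), 'qvel': array([-0.44713598, -0.02742603, -0.03975448, -0.04493583, -0.13144623,
       -0.00496809]), 'effort': array([ 8.66349181e-02, -3.31570637e+01, -1.91191828e+01, -3.77615802e-01,
       -8.39830488e-01, -8.53884208e-03]), 'ee_pos': array([518.64018742, 105.99079429, 103.73314209]), 'ee_rot': array([179.97962525,  15.09067649, 168.05603874]), 'force': array([-0.05236612, -0.21473824,  0.5430243 ]), 'torque': array([ 0.05271608,  0.15438214, -0.02750116]), 'gripper_force': 0.0, 'gripper_width': 91.0224882961324}
```

>>> send_rows(targets=[[[0,0,0,0.015,-0.022,0,-1],[0,0,0,0,0,0,-1],[0,0,0,0,0,0,-1],[0,0,0,0,0,0,0.9],[0,0,0,0,0,0,0.9],[0,0,0,0,0,0,0.9],[0,0,0,0,0,0,0.9],[0,0,0,0,0,0,0.9],[0,0,0,0,0,0,0.9],[0,0,0,0,0,0,0.9]]], grip_force=40)

```text
time_s: 5.2
ee_pos: [522.0, 100.9, 103.6]
ee_rot: [180.0, 15.1, 168.0]
force: [0.6, -0.2, -0.5]
gripper_width: 38.4
gripper_force: 0.0
```

>>> send_rows(targets=[[[0,0,0,0,0,0,0.9],[0,0,0,0,0,0,0.9],[0,0,0,0,0,0,0.9],[0,0,0,0,0,0,0.9],[0,0,0,0,0,0,0.9],[0,0,0,0,0,0,0.9]]], grip_force=50)

```text
time_s: 5.8
ee_pos: [522.1, 101.3, 103.6]
ee_rot: [179.9, 15.1, 168.0]
force: [-0.7, 3.4, -1.3]
gripper_width: 13.4
gripper_force: 50.0
```

>>> send_rows(targets=[[[0,0,0,0.0112,-0.0024,0.0538,0.9],[0,0,0,0.0112,-0.0024,0.0538,0.9],[0,0,0,0.0112,-0.0024,0.0538,0.9],[0,0,0,0.0112,-0.0024,0.0538,0.9],[0,0,0,0.0112,-0.0024,0.0538,0.9],[0,0,0,0.0112,-0.0024,0.0538,0.9],[0,0,0,0.0112,-0.0024,0.0538,0.9],[0,0,0,0.0112,-0.0024,0.0538,0.9],[0,0,0,0.0112,-0.0024,0.0538,0.9],[0,0,0,0.0112,-0.0024,0.0538,0.9],[0,0,0,0,0,0,0.9],[0,0,0,0,0,0,0.9]]], grip_force=50)

```text
time_s: 7.0
ee_pos: [544.2, 96.6, 210.2]
ee_rot: [179.9, 15.0, 168.0]
force: [3.2, 4.3, -7.6]
gripper_width: 13.7
gripper_force: 50.0
```

>>> send_rows(targets=[[[0,0,0,-0.004,0.0008,-0.02,0.9],[0,0,0,-0.004,0.0008,-0.02,0.9],[0,0,0,-0.004,0.0008,-0.02,0.9],[0,0,0,-0.003,0.0006,-0.014,0.9],[0,0,0,0,0,0,0.9],[0,0,0,0,0,0,0.9]]])

```text
time_s: 7.6
ee_pos: [541.2, 97.3, 195.3]
ee_rot: [179.9, 15.0, 168.0]
force: [3.2, 5.3, -7.6]
gripper_width: 13.5
gripper_force: 50.0
```

>>> send_rows(targets=[[[0,0,0,-0.002,0.0004,-0.01,0.9],[0,0,0,-0.001,0.0002,-0.005,0.9],[0,0,0,0,0,0,0.9]]])

```text
time_s: 7.9
ee_pos: [541.1, 97.3, 194.8]
ee_rot: [179.9, 15.2, 168.0]
force: [-2.4, 5.2, 5.7]
gripper_width: 13.8
gripper_force: 50.0
```

>>> send_rows(targets=[[[0,0,0,0,0,0,-1],[0,0,0,0,0,0,-1],[0,0,0,0,0,0,-1],[0,0,0,0,0,0,-1],[0,0,0,-0.03,0.006,0.1,-1],[0,0,0,-0.04,0.008,0.15,-1],[0,0,0,-0.06,0.01,0.2,-1],[0,0,0,-0.15,0.02,0.15,-1],[0,0,0,-0.15,0.02,0.15,-1],[0,0,0,-0.1,0.02,0.15,-1],[0,0,0,0,0,0,-1]]])

```text
time_s: 9.0
ee_pos: [434.6, 114.2, 378.4]
ee_rot: [179.7, 15.6, 168.0]
force: [-0.3, -0.5, 0.3]
gripper_width: 91.0
gripper_force: 0.0
```

Run:
```python
from h import *
np.set_printoptions(precision=0,suppress=True,linewidth=200)
# easel frame: mast axes, origin at shelf grip (s=0)
G=np.array([511.9,103.3,110]); R=(Ro.from_euler('z',-12,degrees=True)*Ro.from_euler('y',12,degrees=True)).as_matrix()
for n in("scene","top"):
    C=cam(n)
    if n=="scene":
        im,d=optics.grab_frame(n); np.savez("/tmp/scene2.npz",im=im,d=d); save(im,"scene2.png")
    else: g=np.load("/tmp/top.npz"); im,d=g["im"],g["d"]
    c0=(318,151) if n=="scene" else(308,173)
    P=[]
    for v in range(c0[1]-25,c0[1]+35):
        for u in range(c0[0]-20,c0[0]+20):
            if d[v,u]>0:
                X=at_depth(C,(u,v),d[v,u]); P.append([*(R.T@(X-G)),*im[v,u],u,v])
    P=np.array(P); dark=(P[:,3:6].max(1)<75)&(abs(P[:,1])<40)&(P[:,2]>60)&(P[:,0]<120)
    Q=P[dark]; print(n); print(Q[np.argsort(Q[:,7])][:,[0,1,2,6,7]].astype(int).tolist())
    if n=="scene":
        for t in("panel_top","shelf_grip","clamp_grip"):
            for q in optics.place_of(n,t)[:1]:
                u=np.array(q["at"]);i=u.round().astype(int); print(t,q["conf"],u,R.T@(at_depth(C,u,d[i[1],i[0]])-G))
```

```text
scene
[[103, 12, 244, 324, 143], [99, 9, 243, 324, 144], [101, 3, 245, 326, 144], [112, -20, 252, 335, 144], [50, 6, 253, 314, 145], [49, 1, 255, 315, 145], [52, 0, 255, 316, 145], [51, -3, 257, 317, 145], [105, 17, 236, 323, 145], [102, 11, 238, 324, 145], [101, -4, 245, 328, 145], [118, -13, 245, 334, 145], [118, -17, 246, 335, 145], [42, 2, 253, 313, 146], [43, 0, 254, 314, 146], [43, -3, 255, 315, 146], [46, -4, 255, 316, 146], [47, -7, 256, 317, 146], [57, -3, 252, 318, 146], [58, -6, 253, 319, 146], [102, 13, 234, 323, 146], [101, -15, 246, 331, 146], [102, -18, 247, 332, 146], [110, -16, 244, 333, 146], [112, -18, 245, 334, 146], [118, -17, 243, 335, 146], [42, 5, 249, 312, 147], [39, 0, 252, 313, 147], [40, -2, 253, 314, 147], [43, -3, 253, 315, 147], [44, -6, 253, 316, 147], [51, -4, 251, 317, 147], [57, -3, 249, 318, 147], [55, -8, 251, 319, 147], [103, -15, 243, 331, 147], [100, -20, 245, 332, 147], [105, -20, 244, 333, 147], [116, -16, 240, 334, 147], [42, 6, 246, 312, 148], [40, 0, 248, 313, 148], [41, -2, 249, 314, 148], [42, -5, 251, 315, 148], [43, -7, 251, 316, 148],
[... 6446 characters left out ...]
 254, 310, 173], [53, -5, 237, 311, 173], [40, 5, 252, 306, 174], [40, 3, 254, 307, 174], [41, 0, 254, 308, 174], [41, -2, 255, 309, 174], [43, -4, 251, 310, 174], [53, -6, 229, 311, 174], [39, 5, 248, 306, 175], [38, 2, 252, 307, 175], [38, 0, 253, 308, 175], [40, -2, 251, 309, 175], [40, -5, 251, 310, 175], [39, 5, 243, 306, 176], [39, 2, 243, 307, 176], [38, 0, 248, 308, 176], [41, -2, 242, 309, 176], [42, -5, 240, 310, 176], [38, 4, 238, 306, 177], [39, 2, 236, 307, 177], [38, 0, 240, 308, 177], [39, -3, 239, 309, 177], [41, -5, 235, 310, 177], [104, 0, 91, 311, 177], [38, 2, 232, 307, 178], [38, 0, 233, 308, 178], [38, -3, 235, 309, 178], [43, -5, 225, 310, 178], [114, 0, 61, 311, 178]]
```

>>> send_rows(targets=[[[0,0,0,0.157,-0.028,0.02,-1],[0,0,0,0.157,-0.028,0.01,-1],[0,0,0,0.157,-0.028,0.01,-1],[0,0,0,0.157,-0.028,0,-1],[0,0,0,0.157,-0.028,0,-1],[0,0,0,0,0,0,-1],[0,0,0,0,0,0,-1],[0,0,0,0,0,0,-1]]])

```text
time_s: 10.0
ee_pos: [591.1, 85.5, 380.4]
ee_rot: [-180.0, 15.0, 168.0]
force: [0.3, 0.0, -0.8]
gripper_width: 91.2
gripper_force: 0.0
```

```bash
python3 w.py 2 clamp_grip panel_top
python3 - <<'E'
from h import *
im,d=optics.grab_frame("scene"); a=im[100:260,220:420]; cv2.imwrite("pics/s3.png",cv2.resize(a,None,fx=3.5,fy=3.5)[:,:,::-1])
E
```

```text
tcp [591.1  85.5 380.4] [-180.   15.  168.] q [ 10.3   9.7  79.5  -5.8  77.  -67.1] F [ 0.3  0.  -0.8] w 91.15555701451446
clamp_grip 0.64 [319.4 220.6] D [602.   82.8 347.1] z4 [835.3  34.5]
panel_top 0.72 [320.4 224.6] D [604.   83.1 349.8] z4 [846.6  34.4]
panel_top 0.63 [320.  194.4] D [622.7  79.3 268.2] z4 [768.8  49.8]
panel_top 0.62 [397.6  29.5] D [498.8 232.2   7. ] z4 [498.9 233. ]
```

View pics/s3.png

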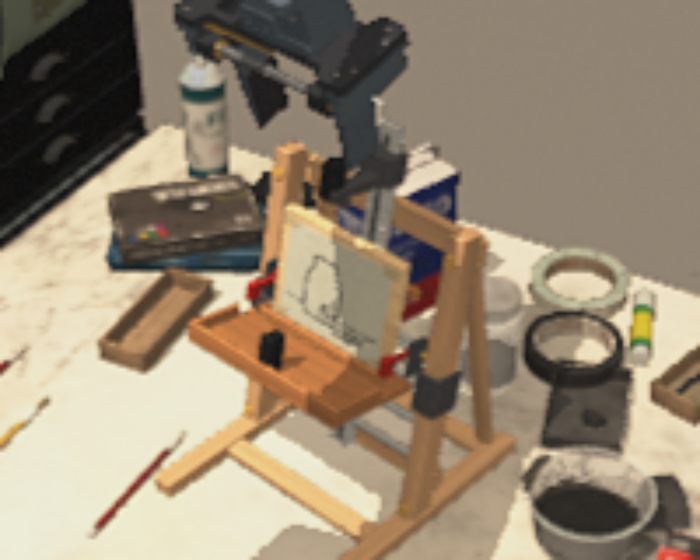

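Shelf is up on a higher seat with the panel standing (scene crop: grip at (270,345)). The clamp tab sits under the open fingers. Descend and close.

>>> send_rows(targets=[[[0,0,0,0.0253,-0.0037,-0.086,-1],[0,0,0,0.0253,-0.0037,-0.086,-0.5],[0,0,0,0.0253,-0.0037,-0.086,0],[0,0,0,0,0,0,0.5],[0,0,0,0,0,0,0.5],[0,0,0,0,0,0,0.9],[0,0,0,0,0,0,0.9],[0,0,0,0,0,0,0.9],[0,0,0,0,0,0,0.9],[0,0,0,0,0,0,0.9],[0,0,0,0,0,0,0.9],[0,0,0,0,0,0,0.9]]], grip_force=25)

```text
time_s: 11.4
ee_pos: [606.9, 83.3, 329.8]
ee_rot: [-180.0, 15.1, 168.0]
force: [-0.9, -0.6, 1.3]
gripper_width: 13.9
gripper_force: 25.0
```

>>> send_rows(targets=[[[0,0,0,-0.0067,0.0014,-0.0323,0.9],[0,0,0,-0.0067,0.0014,-0.0323,0.9],[0,0,0,-0.0067,0.0014,-0.0323,0.9],[0,0,0,-0.0067,0.0014,-0.0323,0.9],[0,0,0,-0.0067,0.0014,-0.0323,0.9],[0,0,0,0,0,0,0.9]]])

```text
time_s: 12.0
ee_pos: [599.8, 84.8, 295.6]
ee_rot: [-180.0, 15.0, 168.0]
force: [2.3, -0.1, -3.7]
gripper_width: 13.8
gripper_force: 25.0
```

>>> send_rows(targets=[[[0,0,0,-0.002,0.0004,-0.01,0.9],[0,0,0,-0.002,0.0004,-0.01,0.9],[0,0,0,0,0,0,0.9]]])

```text
time_s: 12.3
ee_pos: [599.3, 84.9, 293.3]
ee_rot: [180.0, 15.1, 168.0]
force: [-1.4, -1.2, 1.1]
gripper_width: 13.8
gripper_force: 25.0
```

>>> send_rows(targets=[[[0,0,0,-0.002,0.0004,-0.01,0.9],[0,0,0,-0.002,0.0004,-0.01,0.9],[0,0,0,0,0,0,0.9]]])

```text
time_s: 12.6
ee_pos: [598.5, 85.1, 289.4]
ee_rot: [180.0, 15.1, 168.0]
force: [-1.1, -1.4, 1.7]
gripper_width: 14.1
gripper_force: 25.0
```

>>> send_rows(targets=[[[0,0,0,-0.002,0.0004,-0.01,0.9],[0,0,0,-0.001,0.0002,-0.005,0.9],[0,0,0,0,0,0,0.9]]])

```text
time_s: 12.9
ee_pos: [598.5, 85.1, 289.0]
ee_rot: [179.9, 15.3, 168.0]
force: [-4.4, -1.7, 10.7]
gripper_width: 13.7
gripper_force: 25.0
```

>>> send_rows(targets=[[[0,0,0,0,0,0,-1],[0,0,0,0,0,0,-1],[0,0,0,0,0,0,-1],[0,0,0,0,0,0,-1],[0,0,0,-0.06,0.012,0.2,-1],[0,0,0,-0.06,0.012,0.2,-1],[0.0087,0.041,0,-0.04,0.2,0,-1],[0.0087,0.041,0,-0.04,0.2,0,-1],[0.0087,0.041,0,-0.04,0.2,0,-1],[0.0087,0.041,0,0,0.2,-0.1,-1],[0,0,0,0,0.2,-0.1,-1],[0,0,0,0,0.2,-0.1,-1]]])

```text
time_s: 14.1
ee_pos: [550.5, 331.7, 305.0]
ee_rot: [-180.0, -0.0, 168.0]
force: [0.8, 0.3, 0.2]
gripper_width: 91.2
gripper_force: 0.0
```

```bash
cat > m.py <<'E'
import sys
from h import *
# rods by colour in wrist view, on the table
np.set_printoptions(precision=1,suppress=True)
def rods(tag):
    st=env.state(); C=cam("wrist",st); im,d=optics.grab_frame("wrist"); save(im,"w_%s.png"%tag)
    print("tcp",st["ee_pos"],st["ee_rot"],"q",np.array(st["qpos"]))
    for n in("holder_a","brush_a"):
        qs=optics.silhouettes("wrist",n); pl=optics.place_of("wrist",n)
        for p in pl: 
            if p["conf"]>.35: print(n,"origin",round(p["conf"],2),np.array(p["at"]),at_z(C,p["at"],1))
        for q in qs:
            if q["conf"]<.35: continue
            v,u=np.nonzero(q["mask"])
            Z=np.array([at_z(C,p,4)[:2] for p in zip(u,v)]); c=Z.mean(0)
            w=np.linalg.svd(Z-c,full_matrices=False)[2][0]; e=(Z-c)@w
            dz=[at_depth(C,p,d[p[1],p[0]])[2] for p in zip(u,v)]
            i,j=e.argmin(),e.argmax()
            col=lambda k: np.median([im[v[m],u[m]] for m in np.argsort(abs(e-e[k]))[:12]],0)
            print(n,round(q["conf"],2),len(u),"ends",Z[i],col(i),Z[j],col(j),"mid",(Z[i]+Z[j])/2,"len",np.ptp(e),"ang",np.degrees(np.arctan2(w[1],w[0])),"z",np.median(dz), "px",u[i],v[i],u[j],v[j])
rods(sys.argv[1])
E
python3 m.py 3
```

```text
tcp [550.5 331.7 305. ] [-180.   -0.  168.] q [ 30.   22.6  70.3   0.   87.2 -47.9]
holder_a origin 0.88 [391.7 136.5] [528.1 459.5   1. ]
holder_a origin 0.74 [254.7 145.2] [494.4 233.4   1. ]
holder_a 0.86 492 ends [442.1 450.8] [232. 230. 196.] [593.5 458.5] [214.5 196.5 164. ] mid [517.8 454.7] len 151.51439738639118 ang 1.5410068713481726 z 6.9291589766171455 px 379 83 397 175
holder_a 0.71 510 ends [416.6 231.5] [235.5 236.  208.5] [571.3 236.6] [234. 233. 204.] mid [493.9 234.1] len 154.7948253315254 ang 1.7819560847705813 z 6.794679557459403 px 240 97 268 189
brush_a origin 0.76 [338.9 107.7] [465.  382.5   1. ]
brush_a 0.92 337 ends [394.8 380.3] [233.5 228.  188.5] [548.5 386.9] [223.5 222.  184.5] mid [471.7 383.6] len 153.8721950985671 ang 2.0380188747028667 z 6.087876858075845 px 329 61 351 158
```

View pics/w_3.png

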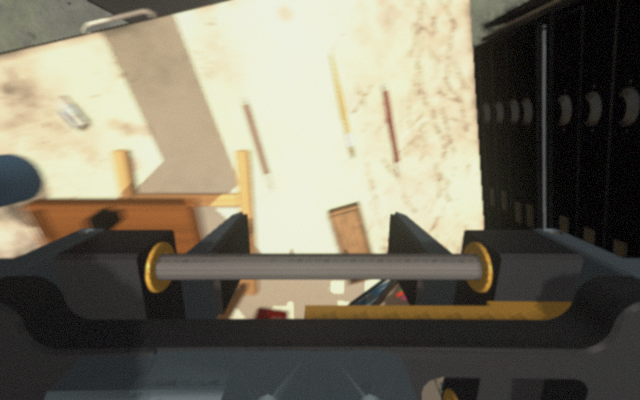

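The view shows the easel foot at (245,165) beside the near holder (255,140), and the other rods at (342,105) and (390,125). I'll grasp the near holder on its cap half, clear of the foot.

>>> send_rows(targets=[[[0,0,0.0256,-0.069,-0.082,-0.204,0],[0,0,0.0256,-0.069,-0.082,-0.204,0],[0,0,0.0256,-0.069,-0.082,-0.204,0],[0,0,0.0256,-0.069,-0.082,-0.204,0],[0,0,0.0256,-0.069,-0.082,-0.204,0],[0,0,0.0256,-0.069,-0.082,-0.204,0],[0,0,0,0,0,0,0],[0,0,0,0,0,0,0],[0,0,0,0,0,0,0]]])

```text
time_s: 15.25
ee_pos: [470.7, 233.0, 64.6]
ee_rot: [179.8, 0.4, -178.3]
force: [1.2, -0.2, -0.4]
gripper_width: 45.4
gripper_force: 0.0
```

```bash
python3 m.py 4
```

```text
tcp [470.7 233.   64.6] [ 179.8    0.4 -178.3] q [ 25.1  21.9 108.4   0.   49.3 -66.7]
holder_a origin 0.93 [319.5 234.7] [497.  233.5   1. ]
holder_a 0.67 675 ends [441.5 450.4] [169.5 158.5 131.5] [489.9 460.4] [139.5  61.5  53.5] mid [465.7 455.4] len 48.835249523769306 ang 3.043536727462284 z 6.402463387051625 px 581 182 577 236
holder_a 0.66 1422 ends [416.4 229.7] [191.  185.  158.5] [566.9 238.1] [185. 167. 141.] mid [491.6 233.9] len 150.66903420391247 ang 2.0690648451392906 z 7.028741435165472 px 318 144 322 304
brush_a origin 0.71 [493.  205.1] [464.7 383.7   1. ]
brush_a 0.97 1087 ends [384.4 379.1] [182.  143.5  76. ] [502.9 386.7] [207.5 154.5  60.5] mid [443.7 382.9] len 118.7801106490173 ang 2.4095843468698086 z 5.802816427125435 px 510 108 490 247
```

View pics/w_4.png

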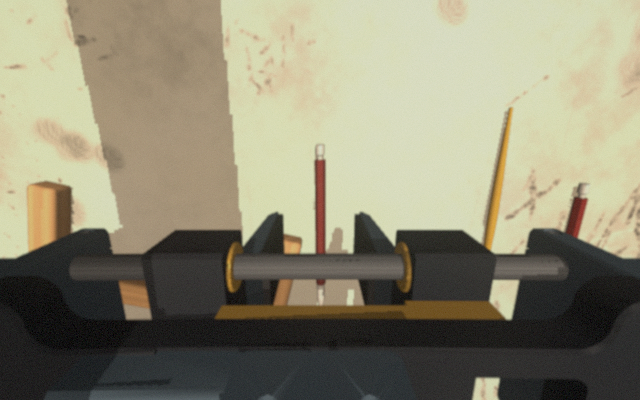

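>>> send_rows(targets=[[[0,0,0,-0.045,0.001,-0.1,0],[0,0,0,0,0,-0.1,0],[0,0,0,0,0,-0.07,0],[0,0,0,0,0,-0.03,0],[0,0,0,0,0,0,0],[0,0,0,0,0,0,0],[0,0,0,0,0,0,0.95],[0,0,0,0,0,0,0.95],[0,0,0,0,0,0,0.95],[0,0,0,0,0,0,0.95],[0,0,0,0,0,0,0.95],[0,0,0,0,0,0,0.95]]], grip_force=25)

```text
time_s: 16.7
ee_pos: [458.3, 231.9, 1.8]
ee_rot: [180.0, 0.0, -178.2]
force: [1.4, 0.2, 1.5]
gripper_width: 9.0
gripper_force: 25.0
```

>>> send_rows(targets=[[[0,0,0,0,0,0.15,0.95],[0,0,0,0,0.17,0,0.95],[0,0,0,0,0.17,0,0.95],[0,0,0,0,0,-0.1,0.95],[0,0,0,0,0,-0.046,0.95],[0,0,0,0,0,0,0.95],[0,0,0,0,0,0,0.2],[0,0,0,0,0,0,0.2],[0,0,0,0,0,0,0.2],[0,0,0,0,0,0.2,0],[0,0,0,0.16,0,0.1,0],[0,0,0,0.16,0,0,0]]])

```text
time_s: 17.9
ee_pos: [524.6, 300.8, 66.5]
ee_rot: [179.8, 0.4, -178.1]
force: [0.3, 0.5, -0.5]
gripper_width: 45.5
gripper_force: 0.0
```

```bash
python3 m.py 5
```

```text
tcp [524.6 300.8  66.5] [ 179.8    0.4 -178.1] q [ 28.7  27.8  97.4   0.   54.3 -63.1]
holder_a origin 0.96 [497.  211.6] [524.7 457.5   1. ]
holder_a 0.95 1610 ends [442.4 451.4] [210.5 203.5 165. ] [562.2 460.4] [134.   58.5  48.5] mid [502.3 455.9] len 120.0998101628778 ang 1.8103900711805885 z 6.833241864574447 px 513 114 494 252
holder_a 0.65 1575 ends [383.9 379.4] [211. 200. 159.] [542.3 387.1] [122.  99.  67.] mid [463.1 383.3] len 158.54077622626556 ang 2.006537733455598 z 5.915447473463047 px 433 28 416 229
holder_a 0.6 1872 ends [415.5 296.5] [215.5 218.  189. ] [568.4 303.4] [169.5 156.5 134. ] mid [491.9 300. ] len 153.0746910054073 ang 1.883270200102872 z 7.019366026275634 px 319 71 321 253
brush_a origin 0.69 [498.  213.1] [526.1 458.6   1. ]
brush_a origin 0.65 [423.7 139.5] [464.3 384.7   1. ]
brush_a 0.6 1491 ends [384.6 378.8] [210.  198.5 157.5] [541.3 387.9] [149.  120.5  83.5] mid [462.9 383.3] len 156.94747622275747 ang 2.004146658094976 z 5.939774328424562 px 432 29 417 228
```

>>> send_rows(targets=[[[0,0,0,-0.01,0.003,-0.12,0],[0,0,0,0,0,-0.12,0],[0,0,0,0,0,-0.06,0],[0,0,0,0,0,-0.02,0],[0,0,0,0,0,0,0],[0,0,0,0,0,0,0.95],[0,0,0,0,0,0,0.95],[0,0,0,0,0,0,0.95],[0,0,0,0,0,0,0.95],[0,0,0,0,0,0,0.95],[0,0,0,0,0,0,0.95],[0,0,0,0,0,0,0.95]]], grip_force=25)

```text
time_s: 19.35
ee_pos: [520.7, 300.8, 0.3]
ee_rot: [180.0, 0.1, -178.2]
force: [-0.5, -1.2, 7.9]
gripper_width: 9.1
gripper_force: 26.7
```

>>> send_rows(targets=[[[0,0,0,0,0,0.15,0.95],[0,0,0,-0.11,0,0.22,0.95],[0,0,0,-0.11,0,0.22,0.95],[0,0,0,-0.11,0,0.22,0.95],[0,0,0,-0.11,-0.2,0.1,0.95],[0,0,0,0,-0.23,0.05,0.95],[0,0,0,0,-0.23,0.05,0.95],[0,0,0,0,-0.23,0,0.95],[0,0,0,0,-0.23,0,0.95],[0,0,0,0,-0.23,0,0.95],[0,0,0,0,-0.23,0,0.95],[0,0,0,0,-0.23,0,0.95]]])

```text
time_s: 20.55
ee_pos: [431.2, -63.0, 200.6]
ee_rot: [180.0, 0.0, -178.2]
force: [1.6, 0.3, -0.7]
gripper_width: 8.8
gripper_force: 25.0
```

>>> send_rows(targets=[[[0,-0.08,0,0.06,-0.15,0.06,0.95],[0,-0.08,0,0.06,-0.15,0.06,0.95],[0,-0.08,0,0.06,-0.15,0.06,0.95],[0,-0.08,0,0,-0.11,0.06,0.95],[0,-0.08,0,0,0,0,0.95],[0,-0.08,0,0,0,0,0.95],[0,-0.08,0,0,0,0,0.95],[0,-0.08,0,0,0,0,0.95],[0,-0.06,0,0,0,0,0.95],[0,0,0,0,0,0,0.95]]])

```text
time_s: 21.55
ee_pos: [489.5, -91.8, 313.1]
ee_rot: [-174.3, 55.6, 179.1]
force: [-0.2, 0.5, -0.2]
gripper_width: 9.0
gripper_force: 25.0
```

Run:
```python
from h import *
np.set_printoptions(precision=1,suppress=True)
print(np.array(env.state()["qpos"]))
im,d=optics.grab_frame("scene"); np.savez("/tmp/s4.npz",im=im,d=d);
a=im[150:370,260:500]; cv2.imwrite("pics/s4.png",cv2.resize(a,None,fx=2.6,fy=2.6,interpolation=cv2.INTER_CUBIC)[:,:,::-1])
# pot circles from rim in top frame 0 (z 95 plane)
g=np.load("/tmp/top.npz");d=g["d"];T=cam("top")
for n,c in(("blue",(386,234)),("white",(437,226))):
    P=[at_depth(T,(u,v),d[v,u]) for v in range(c[1]-22,c[1]+22) for u in range(c[0]-22,c[0]+22) if d[v,u]>0]
    P=np.array(P);P=P[(P[:,2]>88)&(P[:,2]<105)]
    (cx,cy),r=cv2.minEnclosingCircle(P[:,:2].astype(np.float32)); 
    A=np.c_[2*P[:,:2],np.ones(len(P))]; s=np.linalg.lstsq(A,(P[:,:2]**2).sum(1),rcond=None)[0]
    print(n,len(P),cx,cy,r,s[:2],np.sqrt(s[2]+s[:2]@s[:2]))
```

```text
[ -17.2  -13.5  130.9   47.8   10.5 -146.5]
blue 115 465.0000305175781 -174.07681274414062 41.10422134399414 [ 464.6 -173.8] 38.13535934886726
white 135 486.2392883300781 -343.3214416503906 41.51382064819336 [ 486.1 -342.6] 38.33571876670439
```

View pics/s4.png

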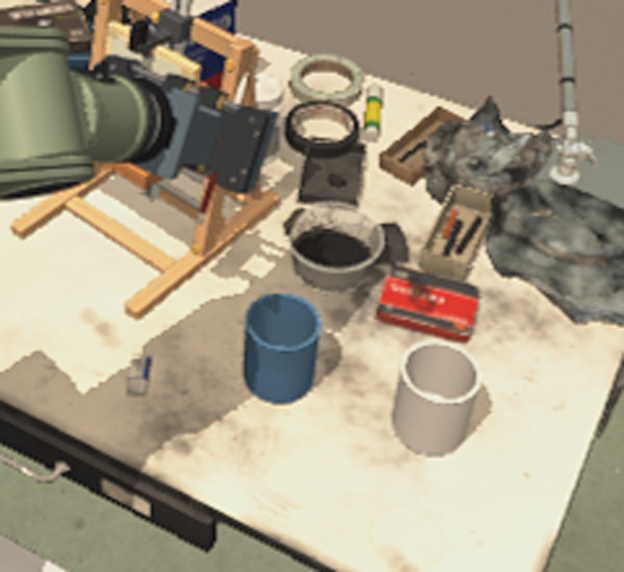

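The arm stopped at the last joint's limit (q6 -146.5), near the wrist singularity. The gripper is left of the blue pot in the crop. I'll fit the kinematics and choose a better azimuth for the tilt.

```bash
cat > kin.py <<'E'
from h import *
D=[([73.281,18.312,89.639,0,72.044,-1.146],(154.3,553.6,213.5)),([13.7,5,100.5,-.1,74.4,-63.9],(432.1,116.5,258.5)),
([14.5085,14.2695,115.4806,-11.0328,37.182,-55.512],(518.64,105.99,103.73)),([10.3,9.7,79.5,-5.8,77,-67.1],(591.1,85.5,380.4)),
([30,22.6,70.3,0,87.2,-47.9],(550.5,331.7,305)),([25.1,21.9,108.4,0,49.3,-66.7],(470.7,233,64.6)),
([28.7,27.8,97.4,0,54.3,-63.1],(524.6,300.8,66.5)),([-17.2,-13.5,130.9,47.8,10.5,-146.5],(489.5,-91.8,313.1))]
E=lambda a,x: Ro.from_euler(a,x,degrees=True)
def rot(q): return E('z',q[0])*E('y',q[1]+q[2])*E('z',q[3])*E('y',q[4])*E('z',q[5])*E('z',90)
def basis(q): # columns: base rad, base z, a1, forearm along, forearm offset, tool
    z=np.eye(3); R1=E('z',q[0]); 
    return np.stack([R1.apply(z[0]),z[2],(R1*E('y',q[1])).apply(z[2]),(R1*E('y',q[1]+q[2])).apply(z[2]),(R1*E('y',q[1]+q[2])).apply(z[0]),rot(q).apply(z[2])],1)
A=np.vstack([basis(q) for q,_ in D]);b=np.hstack([p for _,p in D])
L=np.linalg.lstsq(A,b,rcond=None)[0]
fk=lambda q:(basis(q)@L,rot(q))
lo=np.array([-177.97,-48.28,12.27,-77.06,2.81,-146.56]);hi=np.array([177.97,115.42,149.76,257.06,150.46,146.56])
from scipy.optimize import least_squares
def ik(p,R,q0):
    f=lambda q:np.r_[(fk(q)[0]-p)/100,(R.inv()*fk(q)[1]).as_rotvec()*3]
    r=least_squares(f,np.clip(q0,lo+.1,hi-.1),bounds=(lo,hi)); return r.x,np.abs(r.fun).max()
if __name__=="__main__":
    np.set_printoptions(precision=1,suppress=True,linewidth=160)
    print(L,np.abs(A@L-b).max())
    for q,p in D[:4]+D[7:]: print(rot(q).as_euler('xyz',degrees=True))
    # tool -x tilted up, azimuth psi, depression dep
    for pot in((465,-174),(486,-343)):
      for psi in range(-180,180,30):
        for dep in(10,25,40):
          z=np.array([np.cos(np.radians(psi))*np.cos(np.radians(dep)),np.sin(np.radians(psi))*np.cos(np.radians(dep)),-np.sin(np.radians(dep))])
          up=np.array([0,0,1.])-z*z[2]; up/=np.linalg.norm(up); x=-up; R=Ro.from_matrix(np.stack([x,np.cross(z,x),z],1))
          best=None
          for q4 in(-60,0,90,180,240):
            for q6 in(-100,0,100):
              q,e=ik(np.array([*pot,125.]),R,[np.degrees(np.arctan2(pot[1],pot[0])),10,100,q4,70,q6])
              if e<.02:
                m=min((q-lo).min(),(hi-q).min())
                if best is None or m>best[0]: best=(m,q)
          if best: print(pot,psi,dep,round(best[0],1),best[1])
E
timeout 500 python3 kin.py
```

```text
[  0.2 140.4 589.4 417.6  24.8 333.5] 11.36932680329609
[180.    0.  164.4]
[-180.     0.1  167.6]
[180.   15.1 168.1]
[-180.   15.  168.]
[-174.3   55.7  179.1]
(465, -174) -180 10 19.5 [-12.4  57.4  70.2 -16.2 130.9  77. ]
(465, -174) -180 25 30.3 [-12.8  50.2  73.5 -13.4 120.1  77.7]
(465, -174) -180 40 42.7 [-13.6  42.3  78.9 -10.9 107.8  77.8]
(465, -174) -150 10 31.9 [ -0.7  53.   81.8 -35.  118.5  65.6]
(465, -174) -150 25 41.7 [ -1.8  45.7  84.1 -30.3 108.8  64.7]
(465, -174) -150 40 51.5 [ -3.9  38.1  87.8 -25.5  98.   62.9]
(465, -174) -120 10 26.6 [ 10.   46.7  99.8 -50.5 101.8  64.4]
(465, -174) -120 25 31.5 [  8.1  38.8 100.6 -45.5  92.4  59.2]
(465, -174) -120 40 37.6 [  4.6  31.4 101.8 -39.5  82.9  52.8]
(465, -174) -90 10 7.5 [ 18.4  40.6 121.3 -69.5  86.1  72.8]
(465, -174) -90 25 12.4 [ 15.4  31.1 120.4 -64.7  75.1  61.6]
(465, -174) -90 40 20.7 [  9.9  23.2 118.4 -56.3  65.1  47.6]
(465, -174) -30 40 4.5 [-10.7   8.1 145.3 215.2  26.   70.3]
(465, -174) 0 40 7.2 [-39.7   9.8 142.6 114.7  32.6 123.3]
(465, -174) 30 10 13.9 [-61.9  38.6 135.9  87.1  80.2  95.6]
(465,
[... 2186 characters left out ...]
  89.3  57.9 102.3 123.9]
(486, -343) 60 25 17.8 [-61.   43.2  90.   51.   92.9 128.7]
(486, -343) 60 40 11.5 [-57.6  36.7  90.8  43.1  83.7 135. ]
(486, -343) 90 10 21.9 [-54.1  58.7  66.9  43.6 123.2 124.7]
(486, -343) 90 25 22.5 [-53.   51.9  69.4  36.5 113.5 124.1]
(486, -343) 90 40 21.9 [-50.9  44.7  73.6  29.7 102.7 124.7]
(486, -343) 120 10 9.1 [-44.   65.6  49.8  25.8 141.4 113.5]
(486, -343) 120 25 20.6 [-43.5  58.4  54.1  19.6 129.8 110. ]
(486, -343) 120 40 34.1 [-42.6  50.4  61.1  14.8 116.3 108.1]
(486, -343) 150 10 2.9 [-33.4  67.7  44.6  -6.2 147.5  84.2]
(486, -343) 150 25 15.6 [-33.5  60.3  49.7  -4.4 134.9  85.4]
(486, -343) 150 40 30.2 [-33.6  52.   57.7  -3.2 120.2  86. ]
```

>>> send_rows(targets=[[[0,0.08,0,-0.05,0,0,0.95],[0,0.08,0,-0.05,-0.02,0,0.95],[0,0.08,0,-0.05,-0.02,0,0.95],[0,0.08,0,-0.05,-0.02,0,0.95],[0,0.08,0,-0.05,-0.02,0,0.95],[0,0.08,0,0,-0.02,0,0.95],[0,0.08,0,0,-0.02,0,0.95],[0,0.06,0,0,0,0,0.95],[0,0,0,0,0,0,0.95]]])

```text
time_s: 22.5
ee_pos: [458.2, -107.7, 314.5]
ee_rot: [-175.3, 7.1, 179.7]
force: [-0.1, 0.0, -0.8]
gripper_width: 9.0
gripper_force: 25.0
```

```bash
python3 -c "
from workcell import env
s=env.state();print(s['qpos'].round(1),s['ee_pos'].round(1),s['ee_rot'].round(1))
from kin import *
print(rot(s['qpos']).as_euler('xyz',degrees=True))"
```

```text
[ -12.4    1.5   96.8   -3.2   73.8 -101.2] [ 458.2 -107.7  314.5] [-175.3    7.1  179.7]
[-175.33324294    7.09090929  179.6956247 ]
```

>>> send_rows(targets=[[[0,0,-0.091,0,-0.02,0,0.95],[0,0,-0.091,0,-0.02,0,0.95],[0,0,-0.091,0,-0.02,0,0.95],[0,0,-0.091,0,-0.02,0,0.95],[0,0,-0.091,0,-0.02,0,0.95],[0,0,-0.091,0,-0.02,0,0.95],[0,0,-0.091,0,-0.02,0,0.95],[0,0,-0.091,0,-0.02,0,0.95],[0,0,-0.091,0,-0.02,0,0.95],[0,0,-0.091,0,-0.02,0,0.95],[0,0,-0.091,0,-0.02,0,0.95],[0,0,-0.091,0,-0.02,0,0.95]]])

```text
time_s: 23.7
ee_pos: [454.6, -155.1, 314.8]
ee_rot: [-175.4, 7.2, 81.1]
force: [-0.2, 0.2, -0.7]
gripper_width: 9.5
gripper_force: 25.0
```

>>> send_rows(targets=[[[0,0,-0.091,0,-0.02,0,0.95],[0,0,-0.091,0,-0.02,0,0.95],[0,0,-0.091,0,-0.02,0,0.95],[0,0,-0.091,0,-0.02,0,0.95],[0,0,-0.091,0,0,0,0.95],[0,0,-0.091,0,0,0,0.95],[0,0,-0.091,0,0,0,0.95],[0,0,-0.091,0,0,0,0.95],[0,0,-0.091,0,0,0,0.95],[0,0,-0.091,0,0,0,0.95],[0,0,0,0,0,0,0.95]]])

```text
time_s: 24.8
ee_pos: [454.4, -171.3, 314.8]
ee_rot: [-175.4, 7.2, -0.5]
force: [-0.1, -1.0, -0.2]
gripper_width: 9.0
gripper_force: 25.0
```

```bash
cat > tgt.py <<'E'
import sys
from kin import *
np.set_printoptions(precision=4,suppress=True)
# args: psi dep px py pz nrows : turn & shift rows from current pose, with IK preview
psi,dep,*p,n=map(float,sys.argv[1:]); p=np.array(p)
a,d=np.radians([psi,dep]); z=np.array([np.cos(a)*np.cos(d),np.sin(a)*np.cos(d),-np.sin(d)])
up=np.array([np.cos(a)*np.sin(d),np.sin(a)*np.sin(d),np.cos(d)]); x=-up
R=Ro.from_matrix(np.stack([x,np.cross(z,x),z],1))
s=env.state(); R0=E('xyz',s["ee_rot"]); rv=(R*R0.inv()).as_rotvec()
print("now",s["ee_pos"].round(1),s["ee_rot"].round(1),s["qpos"].round(1),"w",s["gripper_width"].round(1))
print("turn deg",np.degrees(rv),"rows turn",rv/(np.pi/2)/n,"shift",(p-s["ee_pos"]).round(1),"rows",(p-s["ee_pos"])/200/n)
q=s["qpos"]
for k in range(1,int(n)+1):
    q,e=ik(s["ee_pos"]+(p-s["ee_pos"])*k/n,Ro.from_rotvec(rv*k/n)*R0,q)
    if k%3==0 or k==n: print(k,q.round(1),round(e,3))
E
python3 tgt.py 180 25 465 -174 250 9
```

```text
Traceback (most recent call last):
  File "tgt.py", line 10, in <module>
    print("now",s["ee_pos"].round(1),s["ee_rot"].round(1),s["qpos"].round(1),"w",s["gripper_width"].round(1))
                                                                                 ^^^^^^^^^^^^^^^^^^^^^^^^
AttributeError: 'float' object has no attribute 'round'
```

```bash
sed -i 's/s\["gripper_width"\].round(1)/s["gripper_width"]/' tgt.py; python3 tgt.py 180 20 445 -174 250 10
```

```text
now [ 454.4 -171.3  314.8] [-175.4    7.2   -0.5] [-23.1  12.   84.5   1.5  91.9  67.7] w 9.000378454350239
turn deg [-3.4991 62.785   3.5162] rows turn [-0.0039  0.0698  0.0039] shift [ -9.4  -2.7 -64.8] rows [-0.0047 -0.0014 -0.0324]
3 [-17.8  21.9  77.5  -4.6 106.4  72.5] 0.0
6 [-15.1  31.8  72.8 -10.  119.3  73.9] 0.0
9 [-13.3  41.1  71.  -15.1 130.1  74. ] 0.0
10 [-12.9  44.1  71.  -16.8 133.2  73.9] 0.0
```

>>> send_rows(targets=[[[-0.004,0.07,0.004,-0.0047,-0.0014,0,0.95],[-0.004,0.07,0.004,-0.0047,-0.0014,0,0.95],[-0.004,0.07,0.004,-0.0047,-0.0014,0,0.95],[-0.004,0.07,0.004,-0.0047,-0.0014,0,0.95],[-0.004,0.07,0.004,-0.0047,-0.0014,-0.05,0.95],[-0.004,0.07,0.004,-0.0047,-0.0014,-0.05,0.95],[-0.004,0.07,0.004,-0.0047,-0.0014,-0.05,0.95],[-0.004,0.07,0.004,-0.0047,-0.0014,-0.05,0.95],[-0.004,0.07,0.004,-0.0047,-0.0014,-0.06,0.95],[-0.004,0.07,0.004,-0.0047,-0.0014,-0.06,0.95],[0,0,0,0,0,0,0.95],[0,0,0,0,0,0,0.95]]])

```text
time_s: 26.0
ee_pos: [446.2, -173.2, 250.9]
ee_rot: [-179.5, 70.2, 0.6]
force: [0.2, -0.2, 1.1]
gripper_width: 9.0
gripper_force: 25.0
```

```bash
python3 tgt.py 180 20 445 -174 118 6
python3 - <<'E'
from h import *
im,d=optics.grab_frame("scene"); a=im[150:370,260:500]; cv2.imwrite("pics/s5.png",cv2.resize(a,None,fx=2.6,fy=2.6,interpolation=cv2.INTER_CUBIC)[:,:,::-1])
E
```

```text
now [ 446.2 -173.2  250.9] [-179.5   70.2    0.6] [-13.6  44.4  70.6 -17.8 133.3  72.6] w 8.981724634266323
turn deg [-0.1657 -0.208  -0.1633] rows turn [-0.0003 -0.0004 -0.0003] shift [  -1.2   -0.8 -132.9] rows [-0.001  -0.0007 -0.1107]
3 [-12.9  47.6  73.9 -15.3 127.1  76.1] 0.0
6 [-12.9  51.6  76.  -14.2 121.2  78. ] 0.0
```

View pics/s5.png

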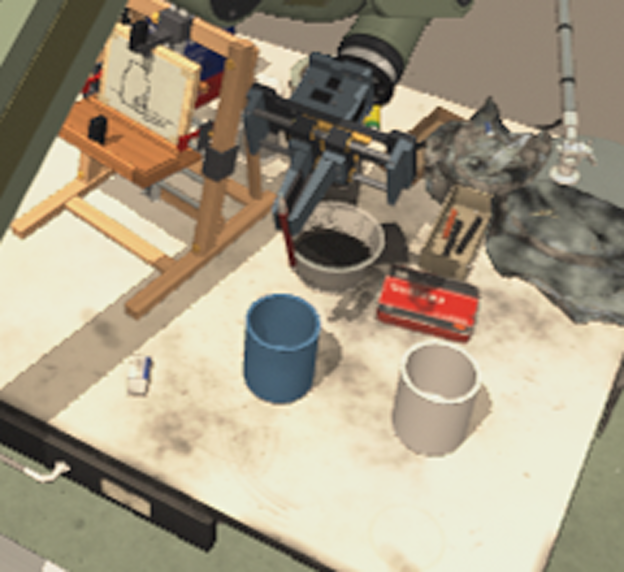

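The scene shows the holder hanging tip up at (287,230) in the crop, with clear space around the blue pot. Lower it.

>>> send_rows(targets=[[[0,0,0,-0.001,-0.0007,-0.11,0.95],[0,0,0,-0.001,-0.0007,-0.11,0.95],[0,0,0,-0.001,-0.0007,-0.11,0.95],[0,0,0,-0.001,-0.0007,-0.11,0.95],[0,0,0,-0.001,-0.0007,-0.11,0.95],[0,0,0,-0.001,-0.0007,-0.11,0.95],[0,0,0,0,0,0,0.95],[0,0,0,0,0,0,0.95]]])

```text
time_s: 26.85
ee_pos: [445.4, -174.2, 121.0]
ee_rot: [-179.9, 70.0, 0.2]
force: [1.2, -0.3, 1.1]
gripper_width: 8.9
gripper_force: 25.0
```

>>> send_rows(targets=[[[0,0,0,0,0,0,0.3],[0,0,0,0,0,0,0.3],[0,0,0,0,0,0,0.3],[0,0,0,0,0,0,0.3],[0,0,0,0.09,0,0.06,0.3],[0,0,0,0.09,0,0.06,0.3],[0,0,0,0.09,0,0.08,0.3],[0,0,0,0,0,0.2,0],[0,0,0,0,0,0.2,0],[0,-0.09,0,0,0,0.2,0],[0,-0.09,0,0,0,0.1,0],[0,-0.09,0,-0.1,0,0,0]]])

```text
time_s: 28.05
ee_pos: [481.2, -174.0, 301.0]
ee_rot: [179.8, 45.2, 0.1]
force: [-0.0, -0.9, -0.4]
gripper_width: 45.5
gripper_force: 0.0
```

```bash
python3 tgt.py 180 90 430 0 300 6
python3 - <<'E'
from h import *
im,d=optics.grab_frame("scene"); save(im,"s6.png"); np.savez("/tmp/s6.npz",im=im,d=d)
a=im[130:350,180:480]; cv2.imwrite("pics/s6.png",cv2.resize(a,None,fx=2.66,fy=2.66,interpolation=cv2.INTER_CUBIC)[:,:,::-1])
E
```

```text
now [ 481.2 -174.   301. ] [179.8  45.2   0.1] [-14.4  34.2  65.2 -12.6 124.3  72.5] w 45.50509787189463
turn deg [  0.2033 -45.2122  -0.147 ] rows turn [ 0.0004 -0.0837 -0.0003] shift [-51.2 174.   -1. ] rows [-0.0427  0.145  -0.0009]
3 [ -8.4  18.   81.4  -3.4 103.   81.4] 0.0
6 [-0.   2.2 97.6  0.  80.2 90. ] 0.0
```

View pics/s6.png

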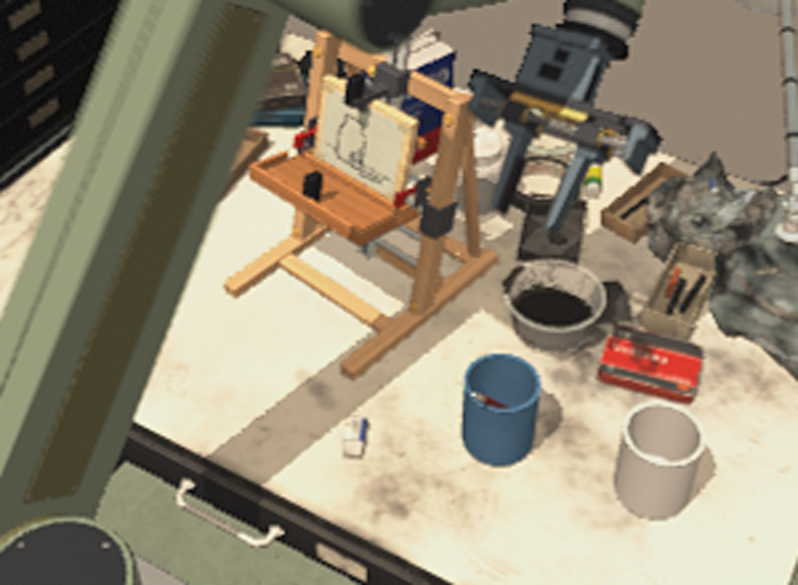

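The blue pot holds the holder, with red visible at (490,398) and its tip at the rim (475,397), leaning toward the camera. The easel has the clamp on the panel. Next is the brush.

>>> send_rows(targets=[[[0,-0.0837,0,-0.0427,0.1,0,0],[0,-0.0837,0,-0.0427,0.1,0,0],[0,-0.0837,0,-0.0427,0.1,0,0],[0,-0.0837,0,-0.0427,0.1,0,0],[0,-0.0837,0,-0.0427,0.1,0,0],[0,-0.0837,0,-0.0427,0.1,0,0],[0,0,0.091,0,0.1,0,0],[0,0,0.091,0,0.1,0,0],[0,0,0.091,0,0.1,0,0],[0,0,0.091,0,0.1,0,0],[0,0,0.091,0,0.1,0,0],[0,0,0.091,0,0.1,0,0]]])

```text
time_s: 29.3
ee_pos: [427.1, 66.8, 298.9]
ee_rot: [179.9, 0.8, 49.6]
force: [-0.6, -0.6, -0.3]
gripper_width: 46.0
gripper_force: 0.0
```

>>> send_rows(targets=[[[0,0,0.091,0,0.12,0,0],[0,0,0.091,0,0.12,0,0],[0,0,0.091,0,0.12,0,0],[0,0,0.091,0,0.12,0,0],[0,0,0.091,0,0.12,0,0],[0,0,0.091,0,0.12,0,0],[0,0,0.091,0.025,0.12,0,0],[0,0,0.091,0.025,0.12,0,0],[0,0,0.091,0.025,0.12,-0.1,0],[0,0,0.091,0.025,0.12,-0.1,0],[0,0,0.091,0.025,0.12,-0.1,0],[0,0,0.091,0.025,0.12,-0.1,0]]])

```text
time_s: 30.5
ee_pos: [457.4, 354.8, 218.0]
ee_rot: [180.0, 0.7, 147.9]
force: [0.1, 0.1, -0.3]
gripper_width: 45.6
gripper_force: 0.0
```

```bash
python3 m.py 7
```

```text
tcp [457.4 354.8 218. ] [180.    0.7 147.9] q [ 37.   18.4  89.   -0.7  72.4 -20.7]
holder_a origin 0.69 [407.7 176.6] [528.4 457.8   1. ]
holder_a 0.58 585 ends [442.7 453.6] [198.5 188.5 161. ] [594.4 457.4] [203. 190. 158.] mid [518.5 455.5] len 151.69465767429313 ang 1.1985694882682312 z 7.218086630074879 px 376 125 429 215
brush_a origin 0.65 [340.6 167. ] [466.6 384.9   1. ]
brush_a 0.93 357 ends [404.4 380.4] [218. 198. 147.] [542.1 385.6] [198.  193.5 157. ] mid [473.3 383. ] len 137.86061481903678 ang 2.161132387949885 z 6.612131813365409 px 314 130 368 211
```

>>> send_rows(targets=[[[0,0,0.0758,0.0336,0.0295,-0.158,0],[0,0,0.0758,0.0336,0.0295,-0.158,0],[0,0,0.0758,0.0336,0.0295,-0.158,0],[0,0,0.0758,0.0336,0.0295,-0.158,0],[0,0,0.0758,0.0336,0.0295,-0.158,0],[0,0,0,0,0,0,0],[0,0,0,0,0,0,0],[0,0,0,0,0,0,0]]])

```text
time_s: 31.55
ee_pos: [492.4, 383.9, 63.7]
ee_rot: [179.8, 0.9, -178.5]
force: [-0.0, -0.2, -0.4]
gripper_width: 45.2
gripper_force: 0.0
```

```bash
python3 m.py 8
```

```text
tcp [492.4 383.9  63.7] [ 179.8    0.9 -178.5] q [ 37.1  29.3  95.2  -0.4  54.6 -54.2]
holder_a origin 0.73 [400.5 241.2] [523.5 457.8   1. ]
holder_a 0.68 808 ends [442.3 451.1] [174.  168.  137.5] [511.4 457.9] [94. 48. 40.] mid [476.9 454.5] len 69.19753652121236 ang 1.7604489404386137 z 7.061467226456543 px 404 151 403 230
brush_a origin 0.91 [318.  176.3] [465.7 381.7   1. ]
brush_a 0.86 1362 ends [384.4 379.6] [193.5 158.   91. ] [535.5 387.2] [113.5  91.5  63.5] mid [459.9 383.4] len 151.30641901461797 ang 2.132168534169379 z 6.088277040616447 px 318 71 322 253
```

>>> send_rows(targets=[[[0,0,0,0,0,-0.12,0],[0,0,0,0,0,-0.12,0],[0,0,0,0,0,-0.04,0],[0,0,0,0,0,-0.013,0],[0,0,0,0,0,0,0],[0,0,0,0,0,0,0.95],[0,0,0,0,0,0,0.95],[0,0,0,0,0,0,0.95],[0,0,0,0,0,0,0.95],[0,0,0,0,0,0,0.95],[0,0,0,0,0,0,0.95],[0,0,0,0,0,0.1,0.95]]], grip_force=25)

```text
time_s: 33.0
ee_pos: [489.6, 382.4, 20.1]
ee_rot: [-179.9, 0.5, -178.3]
force: [-0.4, -0.0, 0.6]
gripper_width: 7.1
gripper_force: 25.0
```

>>> send_rows(targets=[[[0,0,0,-0.03,0,0.24,0.95],[0,0,0,-0.06,0,0.23,0.95],[0,0,0,-0.06,0,0.23,0.95],[0,0,0,-0.06,-0.05,0.23,0.95],[0,0,0,-0.06,-0.05,0.23,0.95],[0,0,-0.091,0,-0.2,0.1,0.95],[0,0,-0.091,0,-0.2,0.1,0.95],[0,0,-0.091,0,-0.2,0,0.95],[0,0,-0.091,0,-0.2,0,0.95],[0,0,-0.091,0,-0.2,0,0.95],[0,0,-0.091,0,-0.2,0,0.95],[0,0,-0.091,0,-0.2,0,0.95]]])

```text
time_s: 34.2
ee_pos: [436.9, 82.1, 294.4]
ee_rot: [179.9, 0.7, 124.0]
force: [1.2, 0.2, -0.4]
gripper_width: 7.2
gripper_force: 25.0
```

>>> send_rows(targets=[[[0,0,-0.091,0,-0.2,0,0.95],[0,0,-0.091,0,-0.2,0,0.95],[0,0,-0.091,0,-0.2,0,0.95],[0,0,-0.091,0,-0.2,0,0.95],[0,0,-0.091,0,-0.2,0,0.95],[0,0,-0.091,0,-0.2,0,0.95],[0,0,-0.091,0,-0.2,0,0.95],[0,0,-0.091,0.03,-0.2,0,0.95],[0,0,-0.091,0.03,-0.2,0,0.95],[0,0,-0.091,0.03,-0.2,0,0.95],[0,0,-0.091,0.03,-0.1,0,0.95],[0,0,-0.091,0,0,0,0.95]]])

```text
time_s: 35.4
ee_pos: [461.5, -339.1, 293.3]
ee_rot: [179.9, 0.8, 25.5]
force: [-0.1, 0.8, 0.1]
gripper_width: 7.2
gripper_force: 25.0
```

```bash
python3 tgt.py 180 20 466 -343 250 10
```

```text
now [ 461.5 -339.1  293.3] [179.9   0.8  25.5] [-37.   16.1  81.5  -0.8  82.7  27.5] w 7.15018957883891
turn deg [-15.318   68.0305 -22.4016] rows turn [-0.017   0.0756 -0.0249] shift [  4.5  -3.9 -43.3] rows [ 0.0022 -0.0019 -0.0216]
3 [-28.6  25.6  72.2 -13.5  99.2  42.4] 0.0
6 [-24.8  36.7  63.8 -22.6 116.   50.4] 0.0
9 [-23.7  47.7  57.3 -30.6 131.5  55. ] 0.0
10 [-23.8  51.2  55.8 -33.2 136.3  56.1] 0.0
```

>>> send_rows(targets=[[[-0.017,0.0756,-0.0249,0.002,-0.002,0,0.95],[-0.017,0.0756,-0.0249,0.002,-0.002,0,0.95],[-0.017,0.0756,-0.0249,0.002,-0.002,0,0.95],[-0.017,0.0756,-0.0249,0.002,-0.002,0,0.95],[-0.017,0.0756,-0.0249,0.002,-0.002,0,0.95],[-0.017,0.0756,-0.0249,0.002,-0.002,-0.04,0.95],[-0.017,0.0756,-0.0249,0.002,-0.002,-0.04,0.95],[-0.017,0.0756,-0.0249,0.002,-0.002,-0.04,0.95],[-0.017,0.0756,-0.0249,0.002,-0.002,-0.04,0.95],[-0.017,0.0756,-0.0249,0.002,-0.002,-0.04,0.95],[0,0,0,0,0,0,0.95],[0,0,0,0,0,0,0.95]]])

```text
time_s: 36.6
ee_pos: [465.5, -340.4, 253.7]
ee_rot: [-178.4, 69.9, 1.7]
force: [-1.0, 0.4, -0.1]
gripper_width: 7.3
gripper_force: 25.0
```

```bash
python3 tgt.py 180 20 466 -343 120 6;  python3 - <<'E'
from h import *
im,d=optics.grab_frame("scene"); S=cam("scene")
print(proj(S,(486,-343,95)),[ (round(q["conf"],2),np.array(q["at"]).round(1)) for q in optics.place_of("scene","white_pot")])
a=im[190:370,300:500]; cv2.imwrite("pics/s8.png",cv2.resize(a,None,fx=3,fy=3,interpolation=cv2.INTER_CUBIC)[:,:,::-1])
E
```

```text
now [ 465.5 -340.4  253.7] [-178.4   69.9    1.7] [-24.3  51.   55.8 -33.9 136.1  54.7] w 7.266292173630051
turn deg [-0.5509  0.0574 -0.1941] rows turn [-0.001   0.0001 -0.0004] shift [   0.5   -2.6 -133.7] rows [ 0.0004 -0.0022 -0.1114]
3 [-23.7  53.9  59.2 -30.  131.1  60.4] 0.0
6 [-23.8  57.5  61.2 -27.9 126.1  64.1] 0.0
[429.41257966 291.89503188] [(0.71, array([426. , 316.1]))]
```

View pics/s8.png

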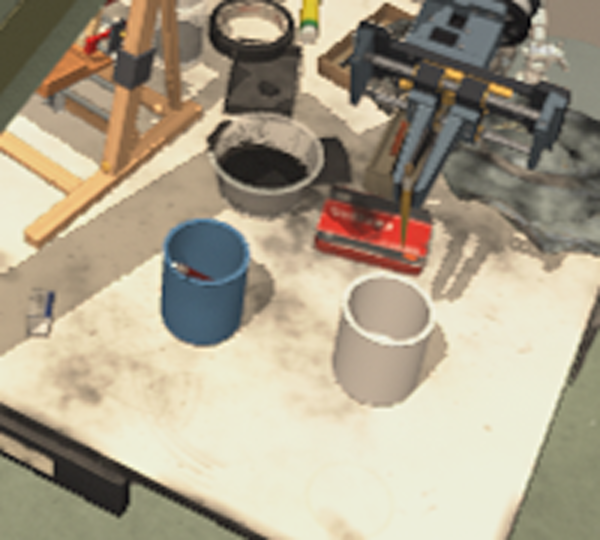

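>>> send_rows(targets=[[[-0.001,0,0,0.0004,-0.0022,-0.11,0.95],[-0.001,0,0,0.0004,-0.0022,-0.11,0.95],[-0.001,0,0,0.0004,-0.0022,-0.11,0.95],[-0.001,0,0,0.0004,-0.0022,-0.11,0.95],[-0.001,0,0,0.0004,-0.0022,-0.11,0.95],[-0.001,0,0,0.0004,-0.0022,-0.11,0.95],[0,0,0,0,0,0,0.95],[0,0,0,0,0,0,0.95]]])

```text
time_s: 37.5
ee_pos: [465.8, -342.9, 122.3]
ee_rot: [179.9, 70.0, 0.0]
force: [0.2, 0.1, 1.0]
gripper_width: 7.3
gripper_force: 25.0
```

>>> send_rows(targets=[[[0,0,0,0,0,0,0.3],[0,0,0,0,0,0,0.3],[0,0,0,0,0,0,0.3],[0,0,0,0,0,0,0.3],[0,0,0,0.09,0,0.06,0.3],[0,0,0,0.09,0,0.06,0.3],[0,0,0,0.09,0,0.08,0.3],[0,0,0,0,0,0.2,0],[0,0,0,0,0,0.2,0],[0,-0.09,0,0,0.03,0.2,0],[0,-0.09,0,0,0.06,0.1,0],[0,-0.09,0,-0.1,0.1,0,0]]])

```text
time_s: 38.7
ee_pos: [502.1, -305.3, 304.4]
ee_rot: [179.5, 44.9, -0.3]
force: [1.2, -0.4, 0.2]
gripper_width: 45.4
gripper_force: 0.0
```

Run:
```python
from h import *
np.set_printoptions(precision=1,suppress=True)
im,d=optics.grab_frame("scene"); a=im[190:370,300:500]
im2,d2=optics.grab_frame("top"); b=im2[180:280,350:470]
A=cv2.resize(a,(400,360),interpolation=cv2.INTER_CUBIC);B=cv2.resize(b,(400,333),interpolation=cv2.INTER_CUBIC)
B=np.vstack([B,np.zeros((27,400,3),np.uint8)])
save(np.hstack([A,B]),"s9.png")
for n in("holder_a","brush_a","brush_b"):
    for q in optics.place_of("top",n): print("top",n,round(q["conf"],2),np.array(q["at"]),at_z(cam("top"),q["at"],4))
s=env.state();print(s["qpos"],s["ee_pos"],s["ee_rot"])
```

```text
top holder_a 0.68 [202.5 219.2] [525.7 445.6   4. ]
[-23.2  40.6  53.1 -21.  127.5  60.2] [ 499.8 -305.1  302.7] [179.8  45.6  -0. ]
```

View pics/s9.png

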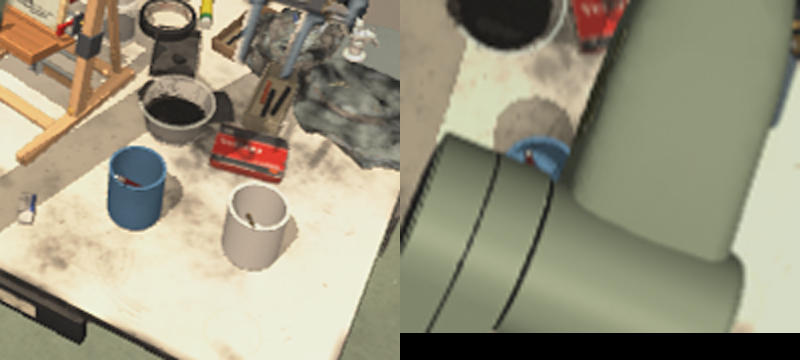

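Left half: brush in the white pot (250,218) and holder in the blue pot (128,182). Now the last holder.

>>> send_rows(targets=[[[0,-0.0837,0,-0.06,0.1,0,0],[0,-0.0837,0,-0.06,0.15,0,0],[0,-0.0837,0,-0.06,0.15,0,0],[0,-0.0837,0,-0.06,0.15,0,0],[0,-0.0837,0,-0.06,0.15,0,0],[0,-0.0837,0,-0.05,0.15,0,0],[0,0,0.091,0,0.18,0,0],[0,0,0.091,0,0.18,0,0],[0,0,0.091,0,0.18,0,0],[0,0,0.091,0,0.18,0,0],[0,0,0.091,0,0.18,0,0],[0,0,0.091,0,0.18,0,0]]])

```text
time_s: 40.15
ee_pos: [431.3, 82.5, 301.2]
ee_rot: [179.9, 0.6, 49.5]
force: [-0.9, 0.4, 1.5]
gripper_width: 45.8
gripper_force: 0.0
```

>>> send_rows(targets=[[[0,0,0.091,0,0.18,0,0],[0,0,0.091,0,0.18,0,0],[0,0,0.091,0,0.18,0,0],[0,0,0.091,0,0.18,0,0],[0,0,0.091,0,0.18,0,0],[0,0,0.091,0,0.18,0,0],[0,0,0.091,0.04,0.18,0,0],[0,0,0.091,0.04,0.18,0,0],[0,0,0.091,0.04,0.18,-0.08,0],[0,0,0.091,0.04,0.18,-0.08,0],[0,0,0.091,0.04,0.18,-0.08,0],[0,0,0.091,0.04,0.18,-0.08,0]]])

```text
time_s: 41.35
ee_pos: [479.1, 515.3, 234.7]
ee_rot: [-179.9, 0.5, 147.8]
force: [-0.9, -0.3, 0.1]
gripper_width: 45.5
gripper_force: 0.0
```

```bash
python3 m.py 9
```

```text
tcp [479.1 515.3 234.7] [-179.9    0.5  147.8] q [ 46.4  29.8  68.3  -0.5  81.9 -11.4]
holder_a origin 0.85 [302.1 216.9] [525.  455.9   1. ]
holder_a 0.7 532 ends [446.  453.6] [233.5 233.5 203. ] [593.1 456.6] [222. 211. 176.] mid [519.6 455.1] len 147.17046493666012 ang 1.8790308095399304 z 7.168782230448983 px 271 175 326 252
brush_a 0.42 275 ends [656.9 383.9] [103.  80.  56.] [631.  339.3] [154.5 136.5 110. ] mid [644.  361.6] len 51.28124532794156 ang -114.8670398593928 z 11.959883949676566 px 309 303 278 304
```

>>> send_rows(targets=[[[0,0,0.0758,0.07,-0.0588,-0.172,0],[0,0,0.0758,0.07,-0.0588,-0.172,0],[0,0,0.0758,0.07,-0.0588,-0.172,0],[0,0,0.0758,0.07,-0.0588,-0.172,0],[0,0,0.0758,0.07,-0.0588,-0.172,0],[0,0,0,0,0,0,0],[0,0,0,0,0,0,0],[0,0,0,0,0,0,0]]])

```text
time_s: 42.4
ee_pos: [548.7, 455.5, 69.4]
ee_rot: [179.6, 0.7, -178.6]
force: [-0.1, 0.6, 0.8]
gripper_width: 45.4
gripper_force: 0.0
```

```bash
python3 m.py 10
```

```text
tcp [548.7 455.5  69.4] [ 179.6    0.7 -178.6] q [ 38.8  36.2  81.   -0.1  62.1 -52.6]
holder_a origin 0.82 [322.  178.3] [524.6 457.    1. ]
holder_a 0.89 1798 ends [442.3 451.5] [228. 226. 197.] [594.3 459. ] [191.  172.  148.5] mid [518.3 455.2] len 152.16933751982742 ang 1.702362911874486 z 7.011005361103187 px 318 75 322 253
```

>>> send_rows(targets=[[[0,0,0,0,0.003,-0.14,0],[0,0,0,0,0,-0.12,0],[0,0,0,0,0,-0.04,0],[0,0,0,0,0,-0.02,0],[0,0,0,0,0,0,0],[0,0,0,0,0,0,0.95],[0,0,0,0,0,0,0.95],[0,0,0,0,0,0,0.95],[0,0,0,0,0,0,0.95],[0,0,0,0,0,0,0.95],[0,0,0,0,0,0,0.95],[0,0,0,0,0,0.1,0.95]]], grip_force=25)

```text
time_s: 43.85
ee_pos: [546.1, 453.4, 19.6]
ee_rot: [-180.0, 0.2, -178.5]
force: [0.1, 0.1, -0.1]
gripper_width: 8.9
gripper_force: 25.0
```

>>> send_rows(targets=[[[0,0,0,-0.03,0,0.24,0.95],[0,0,0,-0.1,0,0.22,0.95],[0,0,0,-0.1,0,0.22,0.95],[0,0,0,-0.1,-0.05,0.22,0.95],[0,0,0,-0.1,-0.05,0.22,0.95],[0,0,-0.091,-0.1,-0.17,0.1,0.95],[0,0,-0.091,-0.05,-0.17,0.1,0.95],[0,0,-0.091,0,-0.17,0.05,0.95],[0,0,-0.091,0,-0.17,0,0.95],[0,0,-0.091,0,-0.17,0,0.95],[0,0,-0.091,0,-0.17,0,0.95],[0,0,-0.091,0,-0.17,0,0.95]]])

```text
time_s: 45.05
ee_pos: [431.4, 195.4, 296.5]
ee_rot: [179.8, 0.5, 123.9]
force: [0.5, -0.1, 0.3]
gripper_width: 8.8
gripper_force: 25.0
```

>>> send_rows(targets=[[[0,0,-0.091,0,-0.17,0,0.95],[0,0,-0.091,0,-0.17,0,0.95],[0,0,-0.091,0,-0.17,0,0.95],[0,0,-0.091,0,-0.17,0,0.95],[0,0,-0.091,0,-0.17,0,0.95],[0,0,-0.091,0,-0.17,0,0.95],[0,0,-0.091,0,-0.17,0,0.95],[0,0,-0.091,0,-0.17,0,0.95],[0,0,-0.091,0,-0.17,0,0.95],[0,0,-0.091,0,-0.17,0,0.95],[0,0,-0.091,0,-0.1,0,0.95],[0,0,-0.091,0,0,0,0.95]]])

```text
time_s: 46.25
ee_pos: [431.6, -165.5, 296.1]
ee_rot: [179.8, 0.5, 25.4]
force: [0.9, 0.8, -0.6]
gripper_width: 8.7
gripper_force: 25.0
```

```bash
python3 tgt.py 180 20 445 -180 255 10
python3 - <<'E'
from h import *
np.set_printoptions(precision=1,suppress=True)
# rods in blue pot: red pixels, scene camera depth
im,d=optics.grab_frame("scene"); S=cam("scene"); save(im,"s10full.png")
c=proj(S,(465,-174,95)).round().astype(int); print("rim",c)
I=im.astype(int)
for v in range(c[1]-25,c[1]+15):
    for u in range(c[0]-22,c[0]+22):
        r,g,b=I[v,u]
        if r>b+25 and r>g+25: print((u,v),at_depth(S,(u,v),d[v,u]).round(),end=' ')
E
```

```text
now [ 431.6 -165.5  296.1] [179.8   0.5  25.4] [-22.    5.5  94.5  -0.5  80.1  42.7] w 8.747560223187309
turn deg [-15.2025  68.3475 -22.3092] rows turn [-0.0169  0.0759 -0.0248] shift [ 13.4 -14.5 -41.1] rows [ 0.0067 -0.0072 -0.0206]
3 [-15.   16.9  84.9  -9.   97.7  56.7] 0.0
6 [-12.8  28.9  77.  -13.8 114.3  64.6] 0.0
9 [-12.9  40.4  71.6 -16.8 129.2  71. ] 0.0
10 [-13.4  44.   70.5 -17.5 133.7  73.1] 0.0
rim [369 273]
(348, 264) [542. -72.   1.] (358, 278) [ 401. -172.  135.] (359, 278) [ 405. -173.  131.] (361, 279) [ 415. -175.  119.] (362, 279) [ 420. -175.  114.] (363, 279) [ 429. -174.  105.] (361, 280) [ 412. -176.  118.] (362, 280) [ 419. -176.  112.] (363, 280) [ 425. -176.  106.] (364, 280) [ 431. -177.  100.] (365, 280) [ 439. -176.   92.] (362, 281) [ 419. -176.  107.] (363, 281) [ 424. -177.  103.] (364, 281) [ 427. -178.  101.] (365, 281) [ 434. -178.   94.] (366, 281) [ 440. -179.   88.] (367, 281) [ 452. -177.   74.] (366, 282) [ 443. -178.   80.] (367, 282) [ 448. -179.   75.] (368, 282) [ 451. -181.   74.] (369, 282) [ 462. -179.   62.]
```

>>> send_rows(targets=[[[-0.0169,0.0759,-0.0248,0.0092,-0.0113,0,0.95],[-0.0169,0.0759,-0.0248,0.0092,-0.0113,0,0.95],[-0.0169,0.0759,-0.0248,0.0092,-0.0113,0,0.95],[-0.0169,0.0759,-0.0248,0.0092,-0.0113,0,0.95],[-0.0169,0.0759,-0.0248,0.0092,-0.0113,0,0.95],[-0.0169,0.0759,-0.0248,0.0092,-0.0113,-0.04,0.95],[-0.0169,0.0759,-0.0248,0.0092,-0.0113,-0.04,0.95],[-0.0169,0.0759,-0.0248,0.0092,-0.0113,-0.04,0.95],[-0.0169,0.0759,-0.0248,0.0092,-0.0113,-0.04,0.95],[-0.0169,0.0759,-0.0248,0.0092,-0.0113,-0.04,0.95],[0,0,0,0,0,0,0.95],[0,0,0,0,0,0,0.95]]])

```text
time_s: 47.5
ee_pos: [450.4, -185.6, 256.0]
ee_rot: [-178.2, 69.9, 1.9]
force: [-1.0, 1.2, -0.1]
gripper_width: 9.0
gripper_force: 25.0
```

```bash
python3 tgt.py 180 20 450 -188 120 6
```

```text
now [ 450.4 -185.6  256. ] [-178.2   69.9    1.9] [-14.5  44.6  69.  -19.  134.1  70.8] w 8.965895746243058
turn deg [-0.6216  0.0952 -0.2202] rows turn [-0.0012  0.0002 -0.0004] shift [  -0.4   -2.4 -136. ] rows [-0.0003 -0.002  -0.1134]
3 [-13.7  48.   72.4 -16.4 127.9  74.6] 0.0
6 [-13.8  52.1  74.4 -15.4 122.   76.9] 0.0
```

>>> send_rows(targets=[[[-0.001,0,0,0,-0.002,-0.113,0.95],[-0.001,0,0,0,-0.002,-0.113,0.95],[-0.001,0,0,0,-0.002,-0.113,0.95],[-0.001,0,0,0,-0.002,-0.113,0.95],[-0.001,0,0,0,-0.002,-0.113,0.95],[-0.001,0,0,0,-0.002,-0.113,0.95],[0,0,0,0,0,0,0.95],[0,0,0,0,0,0,0.95]]])

```text
time_s: 48.3
ee_pos: [450.7, -188.1, 123.1]
ee_rot: [179.8, 69.7, 0.0]
force: [0.6, 0.2, -0.3]
gripper_width: 8.9
gripper_force: 25.0
```

>>> send_rows(targets=[[[0,0,0,0,0,0,0.3],[0,0,0,0,0,0,0.3],[0,0,0,0,0,0,0.3],[0,0,0,0,0,0,0.3],[0,0,0,0.09,0,0.06,0.3],[0,0,0,0.09,0,0.06,0.3],[0,0,0,0.09,0,0.08,0.3],[0,0,0,0,0,0.2,0],[0,0,0,0,0,0.2,0],[0,-0.09,0,0,0,0.2,0],[0,-0.09,0,0,0,0.1,0],[0,-0.09,0,-0.1,0,0,0]]])

```text
time_s: 49.5
ee_pos: [486.5, -188.3, 302.8]
ee_rot: [179.7, 44.9, -0.1]
force: [-0.2, -0.3, 0.5]
gripper_width: 45.3
gripper_force: 0.0
```

>>> send_rows(targets=[[[0,-0.0837,0,-0.06,0.15,0,0],[0,-0.0837,0,-0.06,0.2,0,0],[0,-0.0837,0,-0.06,0.2,0,0],[0,-0.0837,0,-0.06,0.2,0,0],[0,-0.0837,0,-0.06,0.2,0,0],[0,-0.0837,0,0,0.22,0,0],[0,0,0,0,0.24,0,0],[0,0,0,0,0.24,0,0],[0,0,0,0,0.24,0,0],[0,0,0,0,0.24,0,0],[0,0,0,0,0.24,0,0],[0,0,0,0,0.24,0,0]]])

```text
time_s: 50.7
ee_pos: [423.5, 335.5, 301.0]
ee_rot: [179.8, 0.4, 0.0]
force: [1.0, 0.3, 1.0]
gripper_width: 45.8
gripper_force: 0.0
```

Run:
```python
from h import *
np.set_printoptions(precision=1,suppress=True)
print(env.state()["ee_pos"],env.state()["time_s"])
im,d=optics.grab_frame("scene"); S=cam("scene"); T=cam("top")
im2,d2=optics.grab_frame("top")
A=cv2.resize(im[130:330,280:480],(400,400),interpolation=cv2.INTER_CUBIC);B=cv2.resize(im2[150:270,280:460][:,:],(400,267),interpolation=cv2.INTER_CUBIC)
save(np.hstack([A,np.vstack([B,np.zeros((133,400,3),np.uint8)])]),"s11.png")
G=np.array([511.9,103.3,110]); R=(Ro.from_euler('z',-12,degrees=True)*Ro.from_euler('y',12,degrees=True)).as_matrix()
for c,i,dd in(("scene",im,d),("top",im2,d2)):
  C=cam(c)
  for t in("panel_top","shelf_grip","clamp_grip","clamp_jaw","brush_a","holder_a"):
    for q in optics.place_of(c,t)[:3]:
        u=np.array(q["at"]);k=u.round().astype(int);X=at_depth(C,u,dd[k[1],k[0]]); print(c,t,round(q["conf"],2),u,X,"mast",R.T@(X-G))
```

```text
[423.5 335.5 301. ] 50.7
scene panel_top 0.66 [318.2 166.4] [611.1  73.8 278.6] mast [ 65.9  -8.2 186.4]
scene shelf_grip 0.96 [295.7 196.8] [523.5  99.4 214. ] mast [ -9.7  -1.4 104.2]
scene clamp_grip 0.8 [316.4 162. ] [606.5  77.  296. ] mast [ 57.2  -6.  202.4]
scene clamp_jaw 0.76 [321.3 163.9] [629.1  73.8 276.7] mast [ 83.5  -4.5 188.2]
scene holder_a 0.67 [266.4 196.2] [664.  325.6  25.1] mast [118.  249.1 -61.7]
scene holder_a 0.55 [369.5 284.3] [ 428.2 -194.8   95.8] mast [ -16.5 -309.   -18. ]
top panel_top 0.59 [308.5 168.7] [634.4  83.8 275.3] mast [ 86.8   6.4 187.4]
top panel_top 0.28 [310.6 177.1] [608.7  78.1 281.8] mast [ 62.1  -4.6 188.8]
top shelf_grip 0.68 [301.8 207.6] [532.2 105.3 212.1] mast [ -2.2   6.2 103.9]
top clamp_jaw 0.75 [306.8 173.1] [620.   88.6 283.3] mast [ 70.4   8.1 192.1]
top brush_a 0.38 [443.1 234.1] [ 465.9 -361.8    4. ] mast [  72.6 -464.5  -92.9]
top holder_a 0.57 [394.8 241.1] [ 438.3 -182.4  100.3] mast [ -10.3 -294.8  -12.1]
top holder_a 0.54 [391.3 236.6] [ 454.3 -175.7   76.7] mast [   8.6 -284.9  -32.3]
```

View pics/s11.png

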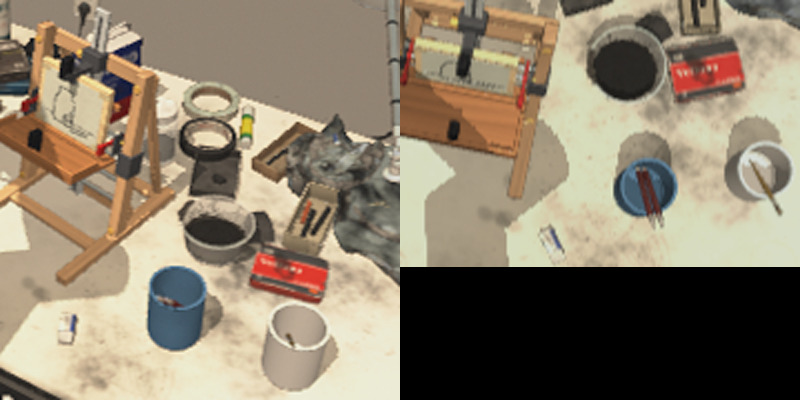

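The top view shows both holders in the blue pot (645,195) and the brush in the white pot (768,185), all tips up. The shelf is seated and the clamp is down. No fourth tool shows in any view, so I'm handing in.

```bash
python3 -c "
from workcell import env
print(env.job_done())"
```

```text
the job is handed in; nothing more can be done
None
```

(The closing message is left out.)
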